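# Feed a blank through the guide with a push stick until it latches

## Robot

A 6-joint arm with a two-finger parallel gripper is mounted at the origin on the work surface; the furniture and walls round the work are solid. World frame = base frame: x ahead of the robot, y to its left, z up, the work surface at z = 0. Lengths are in m, angles in degrees, forces in N, time in s.
With the tool pointing down it reaches from about 0.25 to 0.775 m from the base axis. Payload 4 kg.
Tool frame: the origin (TCP) lies at the very end of the fingers, on their centre line; the grasp point (between the pads) lies 19 mm behind it; z points along the fingers, y is the direction in which the jaws open and shut (so a half turn about z gives the same grasp; the last joint's range is limited). The gripper opens to 94 mm and grips with 3 to 60 N. Pads are 16 mm wide; open, the fingers measure 119 mm over their backs; the gripper's body (75 mm by 177 mm) begins 78 mm behind the grasp point.
Start: joints at [-79.074, 4.996, 78.535, -0, 96.463, -5.907], TCP at [0.159, -0.526, 0.206] pointing down, gripper open.
Joint ranges: [-177.83, 177.83], [-43.37, 116.18], [15.69, 146.23], [-61.86, 241.86], [9.47, 152.12], [-147.06, 147.06]. Speed limits (degrees/s): [159.86, 159.86, 180, 180, 180, 180].

## Interface

Orientations are given as a 3x3 rotation matrix whose columns are the frame's x, y, z axes.
In Python, from rig import robot gives the robot as it stands.
- The arm moves only by the tool apply_moves, never from a script. Its argument "targets" is a list that holds one entry, the list of rows, each a list of 7 numbers: the shift along the tool's x, y, z in mm, then the turn, a rotation vector about the tool's x, y, z in rad, then the closure, from 0 (fully open) to 1 (shut). In form: [[[tx, ty, tz, ax, ay, az, grip], ...]]. A call has 1 to 20 rows; each row shifts and turns the commanded pose from where the row before left it, along the tool's axes as they then stand; what a row does not reach is not made up. A row lasts 1/10 s, in which the tool goes at most 50 mm and 8.59 degrees, less where a joint would pass 70% of its speed; a pose out of reach is approached as far as the arm can. A call with a gripper value outside its range is refused whole. The fingers move at their own pace and stop on an object; "force" is the grip in N (left out, the last holds). Time passes only in rows, so rows that do not move let the fingers close. It gives the time, the measured TCP pose, the force and the opening at its end, in the units of the state.
- robot.read_state(): the state, without advancing time (a new reading comes with each control period).
- robot.camera(name): name is "scene" or "side" or "wrist"; returns (picture, depth): 480x640x3 uint8, blue, green, red; 480x640 float32, m along the optical axis (not along the pixel's ray), 0 where there is no reading.
- robot.get_calibration(name): a dict with "fx", "fy", "cx", "cy" (pixels), "D" ([k1, k2, p1, p2, k3] as OpenCV has them; the pictures are not rectified), "eye" and "orientation" of the camera in the world. Camera axes: x right, y up, looking along -z (the intrinsics and any distortion apply to the point x, -y, -z); pixel columns grow to the right and rows downward; lengths in m; the calibration is good to about 2 mm. A picture is of the moment at which its call begins: read the wrist's pose just before it. get_calibration takes no time and is no camera call; for the wrist camera it gives the pose at the moment of the call.
- robot.finish_job(): hands the job in, once; it reports no verdict.
The state is a dict: "time": time; "joints": joint angles; "joint_vel": joint speeds; "tau": joint torques, N m; "eef_pos": TCP position; "orientation": TCP orientation; "force": force on the tool from outside, world axes, zero at the start; "torque": the same for the moment, N m; "width": finger opening in m.
Only numpy, scipy, OpenCV 4.12 (cv2) and the standard library are available. Lean on these libraries where they do the work, as an engineer would, in place of code of your own. Each camera call takes 0.05 s, during which the arm holds its last target.

## Task

Lay the metal blank lengthwise in the open infeed of the feed jig, then use the wooden push stick, held in the gripper, to push it gently under the guard and along the guide channel until the latch drops behind it and traps it against the sprung end stop; how far that is must be felt, so do not ram it. Then draw the stick out and lay it flat on the bench beside the jig, leaving the tape roll and the glue bottle where they are.

Things in the scene. Friction and masses are not known exactly. Their poses are not given: they have to be found in the camera images.
- jig: Feed jig fixed to the bench: plywood base 90 mm wide, 12 mm thick, x -120 to 240 mm, with a straight channel along its centre line. Origin at bench level under the mouth of the guide; x = feed direction, y across, z up. All points of the jig have the same axes; the channel floor is 12 mm above the bench.
- infeed (a point): Point on the channel floor of the open infeed where the blank's centre may be laid, 42 mm before the guide mouth. The infeed runs from 78 mm before to 22 mm after this point, is 37 mm wide between low wooden strips 8 mm high and 8 mm thick, and is open at its rear end.
- guide_mouth (a point): Point on the channel floor at the mouth of the guide. Flared lead-ins 44 mm high narrow from 40 mm to 33.5 mm over the 22 mm before it. Beyond it the guide is 33.5 mm wide between aluminium fences 240 mm long; a steel guard closes its first 40 mm from above and then lips leave a 21 mm slot (underside 43 mm, top 48 mm above the channel floor).
- stop_zone (a point): Point on the channel floor 107.5 mm beyond the guide mouth. A grey stop head (up to 82 mm above the bench) is clamped on the fences, set differently each time: its upright latch face is anywhere from 17.5 mm before to 17.5 mm after this point. Its end stop begins 65 mm beyond the latch face; the blank's rear end must come to rest at the latch face.
- stop (a joint): Sprung end stop of the stop head, a steel pad 26 mm wide facing the blank. Value = how far it is pushed in along the feed direction, 0 (free) to 0.016 m (rigid end). It pushes back with 3 N at 0, rising to 7.8 N at the rigid end; about 0.005 when the blank is latched. A push of about 15 N has surely reached the rigid end, past the latch point.
- latch (a joint): Dark steel bar of the stop head, sprung down to 0; value = lift in rad. The passing blank lifts it to about 0.2 (pushing takes 4 to 8 N); it drops behind the blank when the stop is pushed in about 0.008 to 0.010. Let go, the blank springs back a few mm against it. When down its lower edge is 29 mm above the channel floor: the stick's blade passes under it if within 8 mm of the floor.
- blank_mid (a point): Centre of the loose aluminium blank, 70 x 30 x 40 mm (x along its length, y its width, z up), two small screw holes on top, 0.14 to 0.28 kg. It stands on the bench, centre 20 mm up.
- stick_handle (a point): Centre of the handle of the loose wooden push stick, 25 mm above its underside; x points to the pushing tip, y across, z up. Handle: block 50 mm long, 20 mm wide, 50 mm high, x -25 to +25 mm; blade 20 mm wide, 16 mm high, underside level with the handle's, runs on to the tip at x = +175 mm. 0.09 kg. Lies flat on the bench, handle up.
- tape_roll: Bystander: roll of tape lying flat, 100 mm across, 25 mm high. Origin under its centre.
- glue_bottle: Bystander: small white bottle standing up, 29 mm across, 80 mm high. Origin under its centre.
Not all that is in view belongs to the job. Leave any green look-alike of the part that bears stick_handle alone.

How it is judged (in metres and radians):
On the way:
1. the stick, held in the gripper, pushes the blank along the guide under the guard (contact force between stick and blank above 0.2 N and contact force between the fingers and stick above 1 N and x of blank_mid in the frame of jig between 0 and 0.12 m and z of blank_mid in the frame of jig below 0.04 m), for 0.1 s.
At the end, for the whole second after the job is handed in: The blank lies in the guide between latch and end stop: the latch is down (under 0.06 rad) and the blank still holds the end stop pushed in by more than 3 mm; the push stick lies at rest on the bench itself (handle centre under 30 mm high), off the jig (value of joint latch below 0.06 rad and value of joint stop above 0.003 m and x of blank_mid in the frame of jig above 0.115 m and z of blank_mid in the frame of jig below 0.04 m and linear speed of each of blank, stick below 0.02 m/s and height (world z) of stick_handle below 0.03 m); the robot touches nothing.
It fails at once if the stick rams the blank with more than 40 N (contact force between stick and blank above 40 N).
It fails at once if the tape roll or the glue bottle is moved by more than 30 mm (distance of any of tape_roll, glue_bottle from where it was at the start of the episode above 0.03 m).
It also fails if it takes over 67 s, if anything falls off the work surface, if the arm or the gripper's body presses on something with over 40 N, if the wrist force passes 120 N, or if a joint passes its speed limit or range.

## Working session

There is one attempt and no reset: what is moved stays moved. The work goes in short steps, Python scripts to look and compute and a tool call to move; the robot and the scene stay as the last step left them, time stands still between calls to the robot, and variables do not carry over. Pictures are saved under pics/ and viewed, and the job is handed in when it is done.

Besides the shell and the picture viewer there is one more tool, called after "Emit:" as name([rows], argument=value, ...), one row to a line, values as JSON. apply_moves: Moves the arm, as the interface text tells. Its arguments: {"type":"object","properties":{"targets":{"type":"array"},"force":{"type":"number"}},"required":["targets"]}

```bash
ls; mkdir -p pics; cat > h.py <<'E'
import numpy as np, cv2
from rig import robot
def K(c): return np.array([[c['fx'],0,c['cx']],[0,c['fy'],c['cy']],[0,0,1]])
def shot(name,fn):
    cal=robot.get_calibration(name); im,d=robot.camera(name)
    cv2.imwrite(f'pics/{fn}.png',im); np.savez(f'{fn}.npz',im=im,d=d,**{k:np.array(v) for k,v in cal.items()})
def load(fn):
    return dict(np.load(f'{fn}.npz'))
def ray(c,px):
    px=np.asarray(px,float).reshape(-1,1,2)
    u=cv2.undistortPoints(px,K(c),c['D']).reshape(-1,2)
    return np.c_[u[:,0],-u[:,1],-np.ones(len(u))]@np.asarray(c['orientation']).T
def atz(c,px,z):
    r=ray(c,px); e=np.asarray(c['eye']); return e+r*((z-e[2])/r[:,2])[:,None]
def atd(c,px):
    px=np.asarray(px).reshape(-1,2); r=ray(c,px); return np.asarray(c['eye'])+r*c['d'][px[:,1].astype(int),px[:,0].astype(int)][:,None]
def proj(c,P):
    P=np.asarray(P,float).reshape(-1,3); q=(P-c['eye'])@np.asarray(c['orientation']); q=q*[1,-1,-1]
    return cv2.projectPoints(q,np.zeros(3),np.zeros(3),K(c),np.asarray(c['D'],float))[0].reshape(-1,2)
E
python3 - <<'E'
from h import *
s=robot.read_state(); print(s)
shot('scene','s0'); shot('side','d0'); shot('wrist','w0')
for n in 's0','d0','w0':
    c=load(n); print(n,c['eye'],c['orientation'].round(3).tolist(),c['fx'],c['D'])
E
```

```text
pics
{'time': 0.0, 'joints': array([-7.90740020e+01,  5.03836347e+00,  7.86234759e+01, -9.05591700e-04,
        9.64623687e+01, -5.90634530e+00]), 'joint_vel': array([-0.01438235,  0.00050009,  0.08084012, -0.01352675, -0.02401686,
        0.02184797]), 'tau': array([ 1.02186455e-03, -3.40181315e+01, -3.02427185e+01,  7.18986872e-02,
        3.29442741e-02, -1.68390143e-04]), 'eef_pos': array([ 0.15915923, -0.52590014,  0.20432252]), 'orientation': array([[ 9.57156742e-01,  2.89570008e-01, -4.26314433e-04],
       [ 2.89570248e-01, -9.57154404e-01,  2.12556359e-03],
       [ 2.07450728e-04, -2.15794549e-03, -9.99997650e-01]]), 'force': array([ 0.24293141, -0.59586061, -0.03954638]), 'torque': array([ 0.03475689,  0.01089766, -0.02051   ]), 'width': 0.09395652569611132}
s0 [0.06175579 0.59682606 0.71176146] [[-0.745, 0.42, -0.518], [-0.667, -0.47, 0.578], [-0.001, 0.777, 0.63]] 434.4297051228834 [-0.10156992  0.          0.          0.          0.        ]
d0 [ 0.56511241 -0.95087186  0.59356064] [[1.0, -0.001, -0.025], [-0.022, 0.487, -0.873], [0.013, 0.873, 0.487]] 465.6857934346842 [-0.00598228  0.          0.          0.          0.        ]
w0 [ 0.23146585 -0.5055099   0.3831367 ] [[0.288, 0.924, 0.25], [-0.957, 0.279, 0.074], [-0.001, -0.261, 0.965]] 432.7359982456551 [-0.06655589  0.          0.          0.          0.        ]
```

View pics/s0.png

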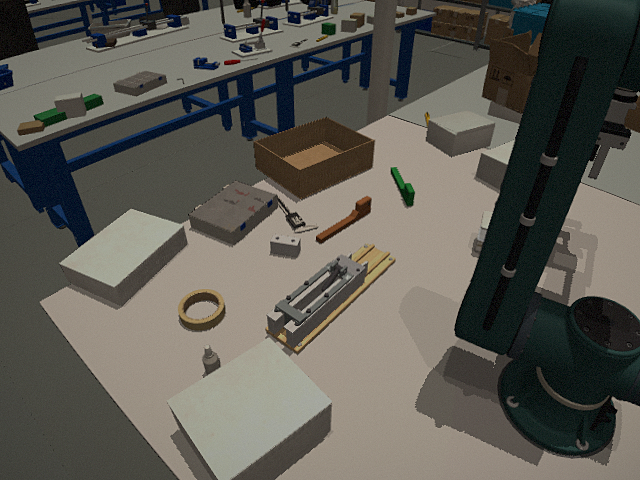

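View pics/d0.png

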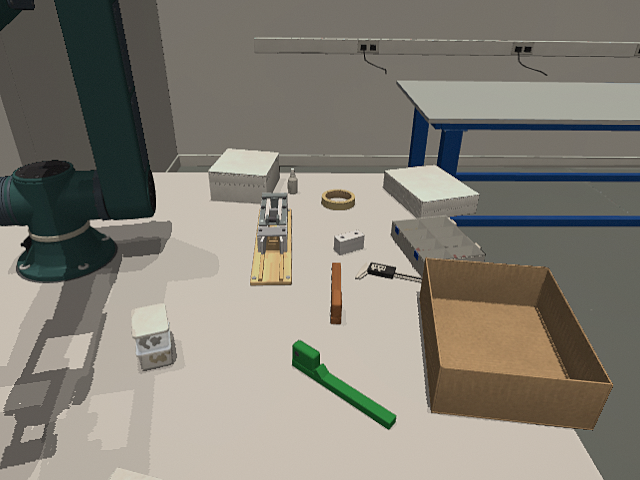

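View pics/w0.png

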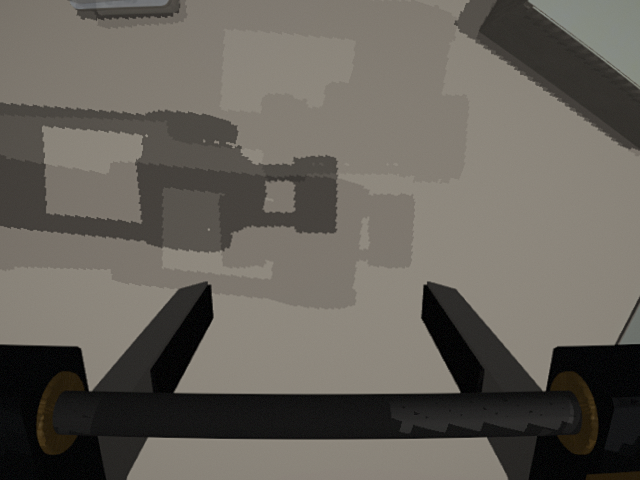

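The stick is the brown one (scene 345,220; side 336,293), and the blank is the grey block (286,243; 349,242). The jig is at (330,297; 272,240), with its infeed end toward −y. I'll zoom in for corners.

```bash
python3 - <<'E'
from h import *
c=load('s0'); a=cv2.resize(c['im'][185:365,240:420],None,fx=4,fy=4,interpolation=cv2.INTER_CUBIC)[:600,:]
cv2.imwrite('pics/s0z.png',cv2.resize(c['im'][190:360,240:420],None,fx=3.5,fy=3.5,interpolation=cv2.INTER_CUBIC))
c2=load('d0'); cv2.imwrite('pics/d0z.png',cv2.resize(c2['im'][180:340,230:400],None,fx=3.7,fy=3.7,interpolation=cv2.INTER_CUBIC))
print(atd(c,[[360,205],[320,238],[286,243],[345,266],[388,258],[290,318],[204,310],[210,360],[280,347]]).round(3))
print(atd(c2,[[336,268],[336,310],[349,236],[271,265],[271,282],[270,200],[340,194],[293,180],[270,237]]).round(3))
E
```

```text
[[ 0.619 -0.205  0.044]
 [ 0.629 -0.053  0.016]
 [ 0.659  0.038  0.039]
 [ 0.469  0.048  0.086]
 [ 0.457 -0.108  0.013]
 [ 0.47   0.215  0.063]
 [ 0.664  0.289  0.001]
 [ 0.516  0.378  0.051]
 [ 0.472  0.246 -0.001]]
[[ 0.633 -0.075  0.015]
 [ 0.622 -0.249  0.034]
 [ 0.669  0.028  0.039]
 [ 0.486 -0.057  0.011]
 [ 0.489 -0.117  0.006]
 [ 0.468  0.196  0.056]
 [ 0.667  0.326  0.015]
 [ 0.526  0.36   0.045]
 [ 0.475  0.072  0.011]]
```

View pics/s0z.png

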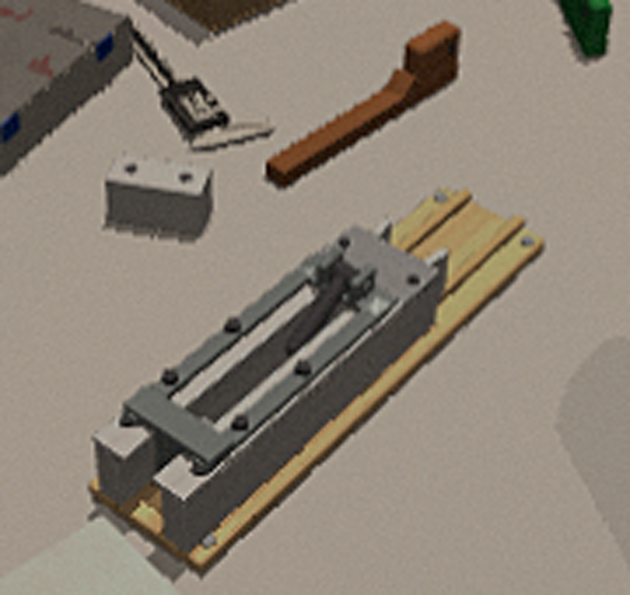

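View pics/d0z.png

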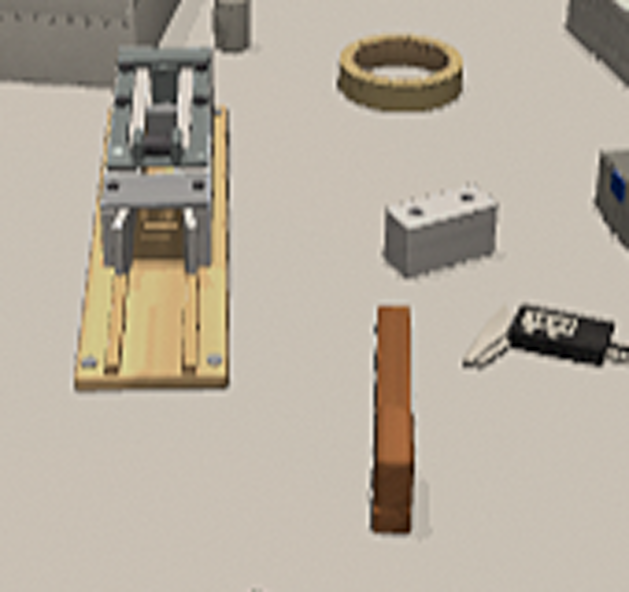

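```bash
cat >> h.py <<'E'
from scipy.spatial.transform import Rotation as Ro
def Rdown(yaw):  # tool x at world angle yaw, z down
    a=np.deg2rad(yaw); x=np.array([np.cos(a),np.sin(a),0]); z=np.array([0,0,-1.]); return np.c_[x,np.cross(z,x),z]
def plan(p1,yaw,n,p0=None,R0=None,nd=1):
    s=robot.read_state()
    p=np.array(s['eef_pos'] if p0 is None else p0,float); R=np.array(s['orientation'] if R0 is None else R0)
    R1=Rdown(yaw); 
    for i in range(n):
        k=n-i; d=R.T@((np.array(p1)-p)/k); rv=Ro.from_matrix(R.T@R1).as_rotvec()/k
        d=np.round(d*1000,nd); rv=np.round(rv,3)
        print([float(v) for v in d]+[float(v) for v in rv])
        p=p+R@(d/1000); R=R@Ro.from_rotvec(rv).as_matrix()
    print('end',p.round(4),(R-R1).round(4).max())
    return p,R
E
python3 - <<'E'
from h import *
plan([0.55,-0.14,0.30],90,12)
E
```

```text
[40.5, -21.4, -7.9, -0.0, -0.0, -0.106]
[42.5, -17.0, -7.9, -0.0, -0.0, -0.106]
[44.1, -12.4, -7.9, -0.0, -0.0, -0.106]
[45.1, -7.6, -7.9, -0.0, -0.0, -0.107]
[45.7, -2.8, -7.9, -0.0, -0.0, -0.106]
[45.7, 2.1, -7.9, -0.0, -0.0, -0.107]
[45.3, 7.0, -7.9, -0.0, -0.0, -0.106]
[44.3, 11.7, -7.9, -0.0, -0.0, -0.107]
[42.7, 16.4, -7.9, -0.0, -0.0, -0.106]
[40.8, 20.8, -7.9, -0.0, -0.001, -0.107]
[38.3, 25.0, -8.0, -0.0, -0.0, -0.106]
[35.5, 28.9, -8.0, -0.001, -0.001, -0.107]
end [ 0.55 -0.14  0.3 ] 0.0004
```

Emit:
apply_moves([
  [[40.5,-21.4,-7.9,0,0,-0.106,0],[42.5,-17,-7.9,0,0,-0.106,0],[44.1,-12.4,-7.9,0,0,-0.106,0],[45.1,-7.6,-7.9,0,0,-0.107,0],[45.7,-2.8,-7.9,0,0,-0.106,0],[45.7,2.1,-7.9,0,0,-0.107,0],[45.3,7,-7.9,0,0,-0.106,0],[44.3,11.7,-7.9,0,0,-0.107,0],[42.7,16.4,-7.9,0,0,-0.106,0],[40.8,20.8,-7.9,0,0,-0.107,0],[38.3,25,-8,0,0,-0.106,0],[35.5,28.9,-8,0,0,-0.107,0],[0,0,0,0,0,0,0]],
])

```text
time: 1.45
eef_pos: [0.553, -0.1363, 0.3001]
orientation: [[-0.008, 1.0, 0.001], [1.0, 0.008, 0.002], [0.002, 0.001, -1.0]]
force: [-1.5, -0.6, -0.6]
width: 0.0938
```

```bash
python3 - <<'E'
from h import *
shot('wrist','w1'); s=robot.read_state(); print(s['time'],s['eef_pos'],s['joints'])
E
```

```text
1.5 [ 0.55128001 -0.13835846  0.29981111] [-1.98001839e+01  7.52390389e+00  6.51503214e+01 -6.42994202e-03
  1.07382571e+02 -2.00229128e+01]
```

View pics/w1.png

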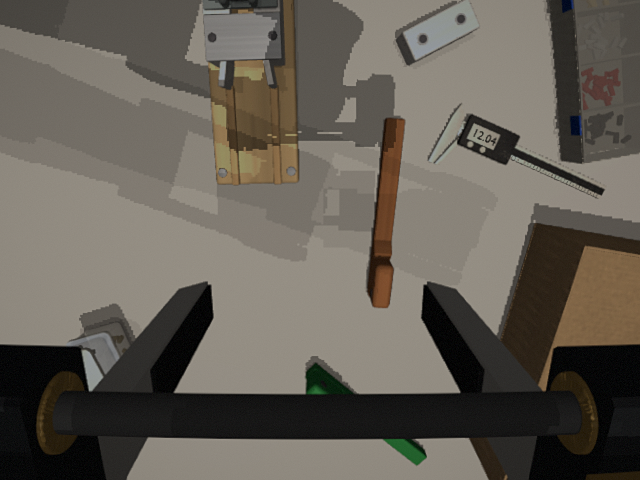

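The wrist view shows the stick (381,300 to 396,120), the blank's top (holes at 423,39 and 460,19) and the jig's infeed end (217–298,184). Next I'll zoom and segment.

```bash
python3 - <<'E'
from h import *
c=load('w1')
z=lambda y0,y1,x0,x1,f,n: cv2.imwrite(f'pics/{n}.png',cv2.resize(c['im'][y0:y1,x0:x1],None,fx=f,fy=f,interpolation=cv2.INTER_CUBIC))
z(0,80,380,500,6,'w1a'); z(0,200,190,320,3,'w1b')
# stick by depth+colour
im=c['im'].astype(int); v,u=np.mgrid[0:480,0:640]
m=(im[...,2]>im[...,0]*2)&(im[...,2]>60)&(u>360)&(u<415)&(v>110)&(v<315)
px=np.c_[u[m],v[m]]; P=atd(c,px); 
top=P[P[:,2]>0.04]; bl=P[(P[:,2]>0.011)&(P[:,2]<0.021)]
print(len(P),len(top),len(bl)); print(np.percentile(top,[1,50,99],axis=0).round(4)); print(np.percentile(bl,[1,50,99],axis=0).round(4))
def rect(Q):
    r=cv2.minAreaRect((Q[:,:2]*1000).astype(np.float32)); return r
print('handle',rect(top),'blade',rect(bl))
A=bl[:,:2]; q=np.polyfit(A[:,1],A[:,0],1); print('blade axis yaw',90-np.degrees(np.arctan(q[0])))
# blank
m=(u>390)&(u<485)&(v<70); px=np.c_[u[m],v[m]]; P=atd(c,px); t=P[(P[:,2]>0.035)&(P[:,2]<0.045)]; print('blank',len(t),np.median(t[:,2]),rect(t))
print(atz(c,[[423,39],[460,19]],0.04))
print(c['d'][150,250])
E
```

```text
3089 707 2208
[[ 0.5517 -0.2494  0.0465]
 [ 0.6227 -0.2251  0.0491]
 [ 0.6325 -0.0618  0.4789]]
[[ 0.6176 -0.1886  0.0136]
 [ 0.6297 -0.1199  0.0156]
 [ 0.6413 -0.0552  0.0202]]
handle ((598.61865234375, -153.0418701171875), (31.0189151763916, 202.943115234375), 18.534317016601562) blade ((629.65234375, -122.15908813476562), (137.44842529296875, 19.18202018737793), 86.43624114990234)
blade axis yaw 86.25996463603279
blank 2428 0.0393988271568427 ((669.775390625, 29.70855712890625), (70.62042236328125, 30.6116886138916), 27.93110466003418)
[[0.6525169  0.01992881 0.04      ]
 [0.68684128 0.03875195 0.04      ]]
0.4578541
```

View pics/w1a.png

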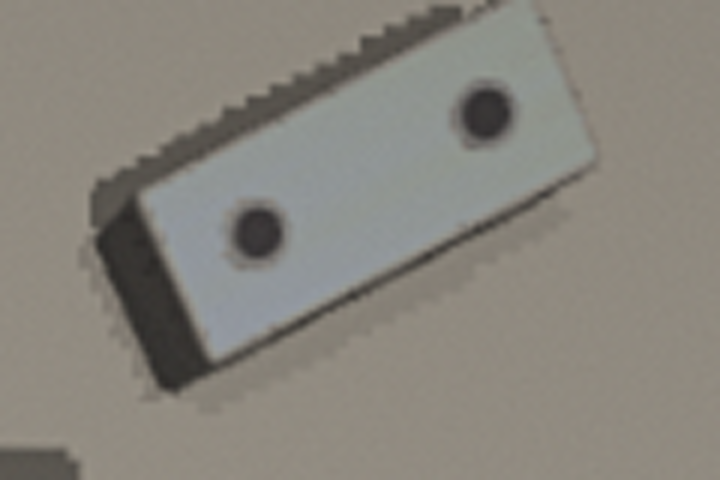

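View pics/w1b.png

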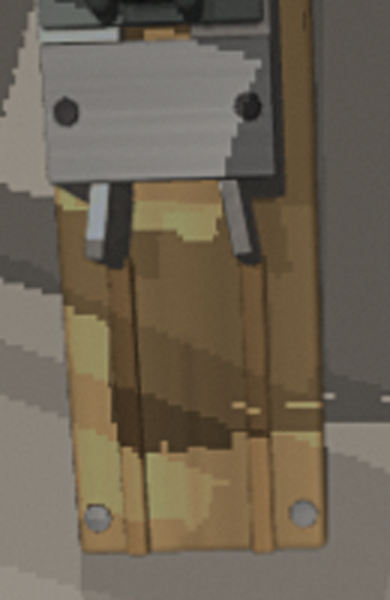

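```bash
python3 - <<'E'
from h import *
c=load('w1'); v,u=np.mgrid[0:480,0:640]
m=(u>190)&(u<320)&(v<200); px=np.c_[u[m],v[m]]; P=atd(c,px); P=P[(P[:,2]>-.01)&(P[:,2]<.12)]
print('bench z',np.median(atd(c,[[x,y] for x in range(320,360,4) for y in range(195,240,5)])[:,2]))
h=np.histogram(P[:,2]*1000,np.arange(-2,90,2)); print([(int(a),int(b)) for a,b in zip(h[1],h[0]) if b>60])
base=P[(P[:,2]>0.0085)&(P[:,2]<0.0155)]; st=P[(P[:,2]>0.0175)&(P[:,2]<0.0225)]
print('base ext',np.percentile(base,[.5,99.5],axis=0).round(4))
# edges: for slices in y, min/max x
for lo in np.arange(-.12,-.02,.01):
    b=base[(base[:,1]>lo)&(base[:,1]<lo+.01)]; s=st[(st[:,1]>lo)&(st[:,1]<lo+.01)]
    o=[np.percentile(b[:,0],[1,99]).round(4)] if len(b) else []
    if len(s)>10:
        mid=np.median(b[:,0]); o+=[np.percentile(s[s[:,0]<mid,0],[3,97]).round(4) if (s[:,0]<mid).sum()>5 else None,np.percentile(s[s[:,0]>mid,0],[3,97]).round(4) if (s[:,0]>mid).sum()>5 else None]
    print(round(lo,3),o)
f=lambda x,y,z: atz(c,[[190+x/3,y/3]],z)[0].round(4)
print('rear corners',f(82,551,.012),f(325,548,.012),'leftedge up',f(57,205,.012))
print('strips L inner',f(148,552,.02),f(130,268,.02),'R inner (floor)',f(250,548,.02),f(241,262,.02))
print('screws',f(97,518,.012),f(303,513,.012))
print('flare tips',f(88,258,.056),f(252,258,.056),'guard corners',f(48,183,.06),f(275,175,.06), f(41,43,.06),f(270,35,.06))
E
```

```text
bench z -0.0005194346348185164
[(-2, 7056), (0, 1563), (8, 720), (10, 5984), (12, 2108), (14, 119), (16, 202), (18, 1089), (20, 330), (54, 271), (56, 341), (58, 2675), (60, 824), (62, 141), (64, 362), (66, 108)]
base ext [[ 0.4418 -0.1224  0.0089]
 [ 0.5306  0.0569  0.0145]]
-0.12 [array([0.4444, 0.5314]), array([0.4626, 0.4699]), array([0.5063, 0.5137])]
-0.11 [array([0.4442, 0.5313]), array([0.4619, 0.4693]), array([0.5064, 0.5138])]
-0.1 [array([0.4439, 0.5307]), array([0.4613, 0.4687]), array([0.5065, 0.5129])]
-0.09 [array([0.4431, 0.5304]), array([0.4615, 0.4689]), array([0.5067, 0.5132])]
-0.08 [array([0.4433, 0.5305]), array([0.461 , 0.4683]), array([0.5059, 0.5132])]
-0.07 [array([0.4426, 0.5304]), array([0.4604, 0.4678]), array([0.506 , 0.5133])]
-0.06 [array([0.4422, 0.5297]), array([0.4599, 0.4676]), array([0.5052, 0.5131])]
-0.05 [array([0.4426, 0.5298]), array([0.46  , 0.4674]), array([0.5053, 0.5125])]
-0.04 [array([0.4424, 0.5305]), array([0.4595, 0.4667]), array([0.5048, 0.5125])]
-0.03 [array([0.4419, 0.5306]), array([0.4592, 0.4669]), array([0.5046, 0.5118])]
rear corners [ 0.445  -0.1232  0.012 ] [ 0.5328 -0.1217  0.012 ] leftedge up [ 0.4417 -0.0047  0.012 ]
strips L inner [ 0.4704 -0.1224  0.02  ] [ 0.4675 -0.0261  0.02  ] R inner (floor) [ 0.5066 -0.1208  0.02  ] [ 0.5051 -0.0242  0.02  ]
screws [ 0.451  -0.1113  0.012 ] [ 0.525  -0.1092  0.012 ]
flare tips [ 0.4611 -0.0259  0.056 ] [ 0.5122 -0.0259  0.056 ] guard corners [ 0.4506 -0.0042  0.06  ] [ 0.5199 -0.002   0.06  ] [0.4501 0.0358 0.06  ] [0.5187 0.0378 0.06  ]
```

```bash
python3 - <<'E'
from h import *
c=load('w1'); print(robot.read_state()['eef_pos'])
print('caliper',atz(c,[[462,105],[430,160],[490,140]],0.005).round(3))
p,R=plan([0.6698,0.0297,0.10],28,9)
c=load('s0'); print(atd(c,[[230,225],[258,200],[270,190],[225,187]]).round(3))
E
```

```text
[ 0.55128001 -0.13835846  0.29981111]
caliper [[ 0.706 -0.038  0.005]
 [ 0.676 -0.097  0.005]
 [ 0.74  -0.074  0.005]]
[18.6, 13.3, 22.2, -0.0, 0.0, 0.121]
[20.1, 10.9, 22.2, -0.0, 0.0, 0.121]
[21.3, 8.4, 22.2, -0.0, 0.0, 0.121]
[22.1, 5.8, 22.2, -0.0, 0.0, 0.12]
[22.6, 3.1, 22.2, -0.0, 0.0, 0.121]
[22.9, 0.3, 22.2, -0.0, 0.0, 0.12]
[22.7, -2.4, 22.2, -0.0, 0.0, 0.121]
[22.3, -5.1, 22.2, -0.0, 0.0, 0.12]
[21.5, -7.7, 22.1, -0.001, 0.001, 0.121]
end [0.6698 0.0297 0.1   ] 0.0004
[[ 0.811  0.087  0.044]
 [ 0.842 -0.037  0.045]
 [ 0.906 -0.139  0.001]
 [ 0.963 -0.019  0.045]]
```

Emit:
apply_moves([
  [[18.6,13.3,22.2,0,0,0.121,0.43],[20.1,10.9,22.2,0,0,0.121,0.43],[21.3,8.4,22.2,0,0,0.121,0.43],[22.1,5.8,22.2,0,0,0.12,0.43],[22.6,3.1,22.2,0,0,0.121,0.43],[22.9,0.3,22.2,0,0,0.12,0.43],[22.7,-2.4,22.2,0,0,0.121,0.43],[22.3,-5.1,22.2,0,0,0.12,0.43],[21.5,-7.7,22.1,0,0,0.121,0.43],[0,0,0,0,0,0,0.43],[0,0,0,0,0,0,0.43],[0,0,0,0,0,0,0.43]],
])

```text
time: 2.7
eef_pos: [0.6696, 0.0255, 0.1024]
orientation: [[0.885, 0.465, 0.002], [0.465, -0.885, -0.001], [0.001, 0.002, -1.0]]
force: [0.8, -0.7, 0.1]
width: 0.0533
```

```bash
python3 - <<'E'
from h import *
s=robot.read_state(); print(s['time'],s['eef_pos'],s['orientation'].round(4).tolist(),s['width'])
shot('wrist','w2')
c=load('w2'); 
v,u=np.mgrid[0:480,0:640]; P=atd(c,np.c_[u.ravel(),v.ravel()]); m=(P[:,2]>.035)&(P[:,2]<.045)&(abs(P[:,0]-.67)<.06)&(abs(P[:,1]-.03)<.06)
print(m.sum(), cv2.minAreaRect((P[m,:2]*1000).astype(np.float32)))
R=s['orientation']; print('err in tool', R.T@(np.array([.6698,.0297,.015])-s['eef_pos']))
E
```

```text
2.7 [0.66961067 0.02548922 0.1024479 ] [[0.8851, 0.4654, 0.002], [0.4654, -0.8851, -0.0009], [0.0014, 0.0017, -1.0]] 0.05329609024630321
5789 ((669.5526733398438, 30.48638916015625), (69.29624938964844, 30.044736862182617), 27.92296600341797)
err in tool [ 0.00200459 -0.00379011  0.08744437]
```

View pics/w2.png

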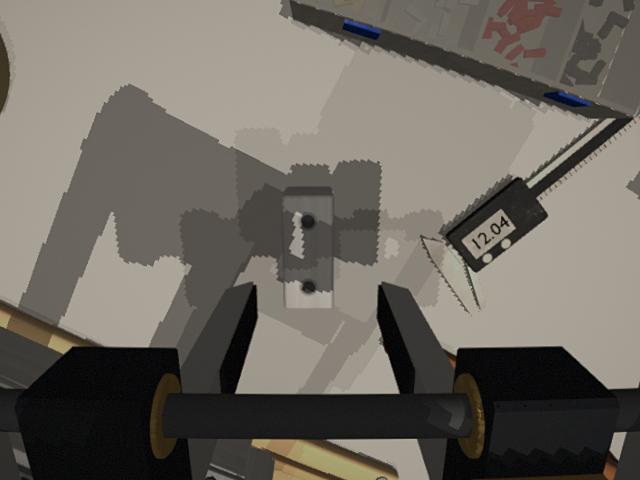

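Emit:
apply_moves([
  [[1.1,-2.1,27,0,0,0,0.43],[1.1,-2.1,25,0,0,0,0.43],[0,0,20,0,0,0,0.43],[0,0,14,0,0,0,0.43],[0,0,0,0,0,0,0.43],[0,0,0,0,0,0,0.43]],
])

```text
time: 3.35
eef_pos: [0.67, 0.0314, 0.016]
orientation: [[0.885, 0.466, 0.002], [0.466, -0.885, -0.0], [0.001, 0.001, -1.0]]
force: [-0.1, 0.3, 0.0]
width: 0.0532
```

Emit:
apply_moves([
  [[0,0,0,0,0,0,0.8],[0,0,0,0,0,0,0.8],[0,0,0,0,0,0,0.8],[0,0,0,0,0,0,0.8],[0,0,0,0,0,0,0.8]],
], force=40)

```text
time: 3.85
eef_pos: [0.67, 0.0319, 0.0158]
orientation: [[0.885, 0.466, 0.002], [0.466, -0.885, -0.0], [0.001, 0.001, -1.0]]
force: [-0.3, -0.5, 1.3]
width: 0.0297
```

```bash
python3 - <<'E'
from h import *
s=robot.read_state(); print(s['time'],s['eef_pos'],s['width'])
p,R=plan([0.6698,0.0310,0.086],28,2)
p,R=plan([0.4863,-0.051,0.086],91.6,9,p,R)
E
```

```text
3.85 [0.67002804 0.03191056 0.01575345] 0.029651905289727658
[-0.3, 0.4, -35.1, 0.001, -0.001, -0.002]
[-0.3, 0.3, -35.1, 0.0, -0.0, -0.002]
end [0.6698 0.031  0.086 ] 0.0003
[-22.3, -1.5, -0.0, 0.0, -0.0, -0.123]
[-21.9, -4.3, -0.0, 0.0, -0.0, -0.123]
[-21.2, -6.9, -0.0, 0.0, -0.0, -0.123]
[-20.2, -9.5, -0.0, 0.0, -0.0, -0.123]
[-18.9, -11.9, -0.0, 0.0, -0.0, -0.124]
[-17.3, -14.1, -0.0, 0.0, -0.0, -0.123]
[-15.5, -16.1, -0.0, 0.0, -0.0, -0.124]
[-13.3, -17.9, -0.1, 0.0, -0.0, -0.123]
[-11.1, -19.4, -0.0, 0.0, -0.0, -0.124]
end [ 0.4863 -0.051   0.086 ] 0.0003
```

Emit:
apply_moves([
  [[-0.3,0.4,-35,0,0,-0.002,0.8],[-0.3,0.3,-35,0,0,-0.002,0.8],[-22.3,-1.5,0,0,0,-0.123,0.8],[-21.9,-4.3,0,0,0,-0.123,0.8],[-21.2,-6.9,0,0,0,-0.123,0.8],[-20.2,-9.5,0,0,0,-0.123,0.8],[-18.9,-11.9,0,0,0,-0.124,0.8],[-17.3,-14.1,0,0,0,-0.123,0.8],[-15.5,-16.1,0,0,0,-0.124,0.8],[-13.3,-17.9,0,0,0,-0.123,0.8],[-11.1,-19.4,0,0,0,-0.124,0.8],[0,0,0,0,0,0,0.8],[0,0,0,0,0,0,0.8],[0,0,0,0,0,0,0.8]],
])

```text
time: 5.25
eef_pos: [0.4865, -0.0507, 0.0847]
orientation: [[-0.027, 1.0, 0.0], [1.0, 0.027, 0.0], [0.0, 0.0, -1.0]]
force: [-0.6, 0.1, -1.4]
width: 0.0298
```

```bash
python3 - <<'E'
from h import *
s=robot.read_state(); print(s['time'],s['eef_pos'],s['orientation'].round(4).tolist(),s['width'],s['force'])
shot('wrist','w3'); shot('side','d3'); c=load('d3')
cv2.imwrite('pics/d3z.png',cv2.resize(c['im'][150:310,200:370],None,fx=3.7,fy=3.7,interpolation=cv2.INTER_CUBIC))
E
```

```text
5.25 [ 0.48645782 -0.05066678  0.08467705] [[-0.0269, 0.9996, 0.0004], [0.9996, 0.0269, 0.0002], [0.0002, 0.0004, -1.0]] 0.02976093120664639 [-0.57986815  0.0780917  -1.41196161]
```

View pics/w3.png

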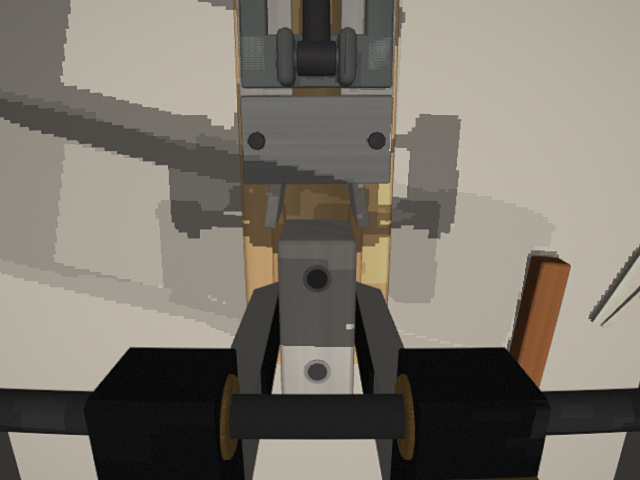

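View pics/d3z.png

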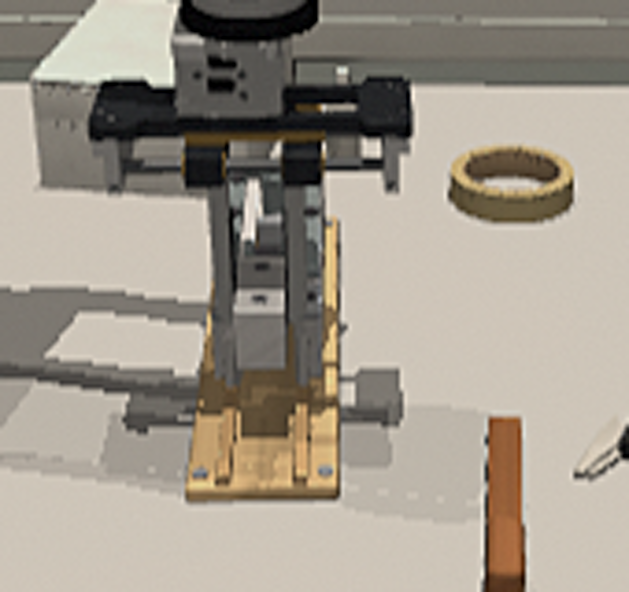

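Emit:
apply_moves([
  [[0,0,20,0,0,0,0.8],[0,0,18,0,0,0,0.8],[0,0,10,0,0,0,0.8],[0,0,5,0,0,0,0.8],[0,0,2,0,0,0,0.8],[0,0,0,0,0,0,0.8],[0,0,0,0,0,0,0.8]],
])

```text
time: 6.05
eef_pos: [0.4865, -0.0511, 0.0306]
orientation: [[-0.028, 1.0, 0.002], [1.0, 0.028, -0.0], [-0.0, 0.002, -1.0]]
force: [0.3, 0.6, -1.6]
width: 0.0298
```

Emit:
apply_moves([
  [[0,0,1,0,0,0,0.8],[0,0,1,0,0,0,0.8],[0,0,0.7,0,0,0,0.8],[0,0,0,0,0,0,0.8],[0,0,0,0,0,0,0.8]],
])

```text
time: 6.55
eef_pos: [0.4861, -0.0511, 0.0277]
orientation: [[-0.028, 1.0, 0.001], [1.0, 0.028, -0.0], [-0.0, 0.001, -1.0]]
force: [-0.6, 0.2, 1.8]
width: 0.0295
```

Emit:
apply_moves([
  [[0,0,0,0,0,0,0.5],[0,0,0,0,0,0,0.5],[0,0,0,0,0,0,0.5],[0,0,-20,0,0,0,0.5],[0,0,-40,0,0,0,0.5],[0,0,-30,0,0,0,0.5],[0,0,0,0,0,0,0.5],[0,0,0,0,0,0,0.5]],
])

```text
time: 7.35
eef_pos: [0.4861, -0.051, 0.1174]
orientation: [[-0.028, 1.0, 0.001], [1.0, 0.028, -0.0], [-0.0, 0.001, -1.0]]
force: [-0.0, -0.1, -0.9]
width: 0.0469
```

```bash
python3 - <<'E'
from h import *
s=robot.read_state(); print(s['time'],s['eef_pos'],s['width'],s['force'])
shot('wrist','w4'); c=load('w4')
v,u=np.mgrid[0:480,0:640]; P=atd(c,np.c_[u.ravel(),v.ravel()]); m=(P[:,2]>.046)&(P[:,2]<.055)&(abs(P[:,0]-.486)<.03)&(abs(P[:,1]+.051)<.045)
print(m.sum(), cv2.minAreaRect((P[m,:2]*1000).astype(np.float32)))
im=c['im'].astype(int).reshape(-1,3)
k=(im[:,2]>im[:,0]*2)&(im[:,2]>60)&(P[:,2]>.01)&(P[:,2]<.021)&(P[:,0]>.58)&(P[:,0]<.68); print('blade',k.sum(), np.percentile(P[k],[1,50,99],axis=0).round(4))
# target: stick handle
yaw=86.4; tip=None
p,R=plan([0.5,-0.10,0.16],yaw,3)
plan([0.622,-0.2245,0.10],yaw,5,p,R)
E
```

```text
7.35 [ 0.4861412  -0.05104287  0.11738606] 0.04686822471597059 [-0.02925996 -0.08084964 -0.93144289]
5871 ((484.6247253417969, -46.953556060791016), (81.7248306274414, 51.43037033081055), 89.8324966430664)
blade 2580 [[ 0.6207 -0.1273  0.0137]
 [ 0.6307 -0.0885  0.0156]
 [ 0.6415 -0.0533  0.0171]]
[-16.5, 4.4, -14.7, -0.0, -0.0, 0.03]
[-16.4, 5.0, -14.7, -0.001, -0.0, 0.03]
[-16.2, 5.4, -14.6, -0.0, -0.0, 0.031]
end [ 0.5  -0.1   0.16] 0.0002
[-23.3, 25.9, 12.0, -0.0, -0.0, -0.0]
[-23.3, 25.9, 12.0, -0.0, -0.0, -0.0]
[-23.3, 25.9, 12.0, -0.0, -0.0, -0.0]
[-23.3, 26.0, 12.0, -0.0, -0.0, -0.0]
[-23.4, 25.9, 11.9, -0.0, -0.0, -0.0]
end [ 0.622  -0.2245  0.1   ] 0.0002
```

View pics/w4.png

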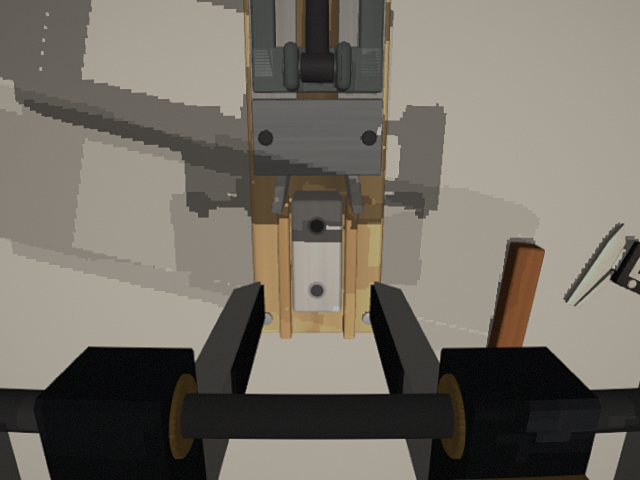

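Emit:
apply_moves([
  [[-16.5,4.4,-14.7,0,0,0.03,0.5],[-16.4,5,-14.7,0,0,0.03,0.5],[-16.2,5.4,-14.6,0,0,0.031,0.5],[-23.4,25.9,12,0,0,0,0.5],[-23.4,25.9,12,0,0,0,0.5],[-23.4,25.9,12,0,0,0,0.5],[-23.4,26,12,0,0,0,0.5],[-23.4,25.9,12,0,0,0,0.5],[0,0,0,0,0,0,0.5],[0,0,0,0,0,0,0.5],[0,0,0,0,0,0,0.5]],
])

```text
time: 8.5
eef_pos: [0.6217, -0.2241, 0.1005]
orientation: [[0.062, 0.998, -0.001], [0.998, -0.062, 0.001], [0.001, -0.002, -1.0]]
force: [-0.7, 0.5, 1.0]
width: 0.047
```

```bash
python3 - <<'E'
from h import *
s=robot.read_state(); print(s['time'],s['eef_pos'],s['orientation'].round(4).tolist(),s['width'],s['force'])
shot('wrist','w5'); c=load('w5'); im=c['im'].astype(int).reshape(-1,3)
v,u=np.mgrid[0:480,0:640]; P=atd(c,np.c_[u.ravel(),v.ravel()]); 
k=(im[:,2]>im[:,0]*2)&(im[:,2]>60)&(P[:,0]>.58)&(P[:,0]<.68)
b=k&(P[:,2]>.012)&(P[:,2]<.019); print('blade',b.sum(), np.percentile(P[b],[1,50,99],axis=0).round(4)); q=np.polyfit(P[b,1],P[b,0],1); print(q,90-np.degrees(np.arctan(q[0])))
print(cv2.minAreaRect((P[b,:2]*1000).astype(np.float32)))
t=k&(P[:,2]>.044)&(P[:,2]<.056); print('top',t.sum(),np.percentile(P[t],[1,50,99],axis=0).round(4),cv2.minAreaRect((P[t,:2]*1000).astype(np.float32)))
E
```

```text
8.5 [ 0.62168909 -0.22413579  0.10046945] [[0.0625, 0.998, -0.0015], [0.998, -0.0625, 0.0009], [0.0008, -0.0015, -1.0]] 0.0470289618135613 [-0.70406446  0.47309225  1.01340724]
blade 6043 [[ 0.6183 -0.1859  0.0137]
 [ 0.6295 -0.1304  0.0154]
 [ 0.6405 -0.082   0.0178]]
[0.06055252 0.63745674] 86.53482728457544
((629.2109985351562, -134.8717041015625), (108.31404113769531, 19.221818923950195), 86.52416229248047)
top 1817 [[ 0.6137 -0.2496  0.046 ]
 [ 0.6235 -0.2323  0.0492]
 [ 0.6325 -0.2078  0.0509]] ((623.4574584960938, -227.71922302246094), (45.729976654052734, 18.59085464477539), 86.2958984375)
```

View pics/w5.png

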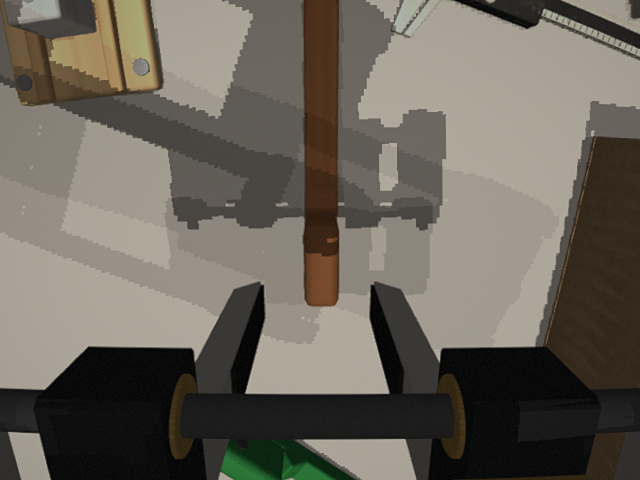

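Emit:
apply_moves([
  [[-1.3,0.8,28,0,0,0,0.5],[-1.2,0.7,27,0,0,0,0.5],[0,0,20,0,0,0,0.5],[0,0,12,0,0,0,0.5],[0,0,0,0,0,0,0.5],[0,0,0,0,0,0,0.5]],
])

```text
time: 9.15
eef_pos: [0.6243, -0.2275, 0.0155]
orientation: [[0.063, 0.998, 0.002], [0.998, -0.063, -0.001], [-0.001, 0.002, -1.0]]
force: [0.5, -0.0, 0.4]
width: 0.047
```

Emit:
apply_moves([
  [[0,0,2.5,0,0,0,0.5],[0,0,0,0,0,0,0.9],[0,0,0,0,0,0,0.9],[0,0,0,0,0,0,0.9],[0,0,0,0,0,0,0.9],[0,0,0,0,0,0,0.9],[0,0,0,0,0,0,0.9]],
], force=55)

```text
time: 9.85
eef_pos: [0.6239, -0.2277, 0.0119]
orientation: [[0.063, 0.998, 0.0], [0.998, -0.063, -0.0], [-0.0, 0.0, -1.0]]
force: [-1.2, 0.2, 1.0]
width: 0.0197
```

```bash
python3 - <<'E'
from h import *
s=robot.read_state(); print(s['time'],s['eef_pos'],s['orientation'].round(4).tolist(),s['width'],s['force'])
E
```

```text
9.85 [ 0.62394335 -0.22773852  0.01186213] [[0.063, 0.998, 0.0003], [0.998, -0.063, -0.0003], [-0.0002, 0.0004, -1.0]] 0.01969340000831435 [-1.22578563  0.21031932  0.97561432]
```

```bash
python3 - <<'E'
from h import *
c=load('d0'); print(atd(c,[[300,350],[306,372],[315,350],[390,420]]).round(3), atd(c,[[150,318],[175,365]]).round(3))
p,R=plan([0.6240,-0.2277,0.092],86.4,2)
plan([0.4927,-0.279,0.092],91.6,5,p,R)
E
```

```text
[[ 0.555 -0.372  0.049]
 [ 0.565 -0.379  0.005]
 [ 0.58  -0.375  0.051]
 [ 0.69  -0.486  0.016]] [[ 0.302 -0.33   0.083]
 [ 0.339 -0.355 -0.   ]]
[0.0, 0.0, -40.1, 0.0, 0.0, -0.0]
[0.0, 0.1, -40.0, 0.0, 0.0, -0.0]
end [ 0.624  -0.2277  0.092 ] 0.0004
[-11.9, -25.6, -0.0, 0.0, 0.0, -0.018]
[-11.4, -25.8, -0.0, 0.0, 0.0, -0.018]
[-11.0, -26.0, -0.0, 0.0, 0.0, -0.018]
[-10.5, -26.1, -0.0, 0.0, 0.0, -0.018]
[-10.0, -26.3, -0.1, 0.0, 0.0, -0.019]
end [ 0.4927 -0.279   0.092 ] 0.0003
```

Emit:
apply_moves([
  [[0,0,-20,0,0,0,0.9],[0,0,-30,0,0,0,0.9],[0,0,-30,0,0,0,0.9],[-11.9,-25.6,0,0,0,-0.018,0.9],[-11.4,-25.8,0,0,0,-0.018,0.9],[-11,-26,0,0,0,-0.018,0.9],[-10.5,-26.1,0,0,0,-0.018,0.9],[-10,-26.3,0,0,0,-0.019,0.9],[0,0,0,0,0,0,0.9],[0,0,0,0,0,0,0.9],[0,0,0,0,0,0,0.9]],
])

```text
time: 10.95
eef_pos: [0.4933, -0.2786, 0.0915]
orientation: [[-0.028, 1.0, 0.001], [1.0, 0.028, 0.0], [0.0, 0.001, -1.0]]
force: [1.2, 0.6, -0.8]
width: 0.02
```

```bash
python3 - <<'E'
from h import *
s=robot.read_state(); print(s['time'],s['eef_pos'],s['orientation'].round(4).tolist(),s['width'],s['force'])
shot('wrist','w6'); c=load('w6'); im=c['im'].astype(int).reshape(-1,3)
v,u=np.mgrid[0:480,0:640]; P=atd(c,np.c_[u.ravel(),v.ravel()]); 
k=(im[:,2]>im[:,0]*2)&(im[:,2]>60)&(abs(P[:,0]-.49)<.04)&(P[:,2]<.16)&(P[:,2]>.05)
k&=P[:,1]>-.235
print(k.sum(),np.percentile(P[k],[1,50,99],axis=0).round(4))
b=k&(abs(P[:,2]-np.median(P[k,2]))<.006);q=np.polyfit(P[b,1],P[b,0],1); print('yaw',90-np.degrees(np.arctan(q[0])),'x at y=-.1',np.polyval(q,-.1)); q=np.polyfit(P[b,1],P[b,2],1); print('pitch z',np.polyval(q,[-.23,-.11]))
m=(P[:,2]>.049)&(P[:,2]<.055)&(abs(P[:,0]-.486)<.022)&(P[:,1]<-.028)&(P[:,1]>-.1); print('blank',m.sum(),np.percentile(P[m],[1,50,99],axis=0).round(4))
E
```

```text
10.95 [ 0.4932924  -0.27863165  0.09154253] [[-0.0284, 0.9996, 0.0006], [0.9996, 0.0284, 0.0001], [0.0001, 0.0006, -1.0]] 0.019999952676838996 [ 1.19191146  0.64394213 -0.84350173]
9932 [[ 0.4807 -0.2342  0.0935]
 [ 0.4904 -0.1944  0.0951]
 [ 0.5001 -0.159   0.0968]]
yaw 91.32816452492126 x at y=-.1 0.4882449322069819
pitch z [0.09519997 0.09496774]Traceback (most recent call last):
  File "<stdin>", line 9, in <module>
    return _quantile_unchecked(
        a, q, axis, out, overwrite_input, method, keepdims, weights)
    return _ureduce(a,
                    func=_quantile_ureduce_func,
    ...<5 lines>...
                    overwrite_input=overwrite_input,
                    method=method)
    r = func(a, **kwargs)
    result = _quantile(arr,
                       quantiles=q,
    ...<2 lines>...
                       out=out,
                       weights=wgt)
    slices_having_nans = np.isnan(arr[-1, ...])
                                  ~~~^^^^^^^^^
IndexError: index -1 is out of bounds for axis 0 with size 0
```

View pics/w6.png

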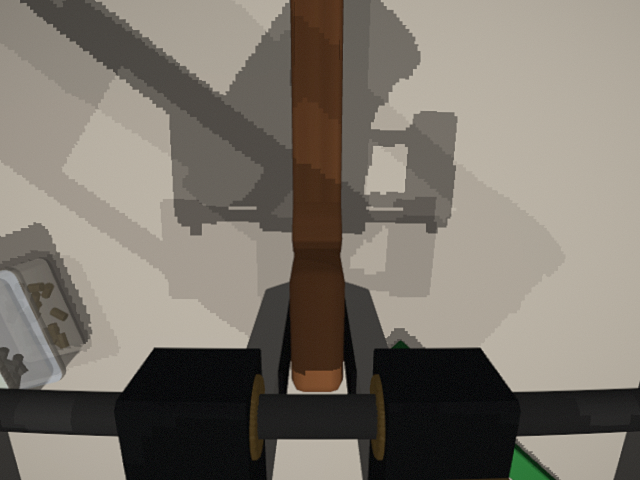

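Emit:
apply_moves([
  [[0,0,22,0,0,0,0.9],[0,0,22,0,0,0,0.9],[0,0,14,0,0,0,0.9],[0,0,5,0,0,0,0.9],[0,0,0,0,0,0,0.9],[0,0,0,0,0,0,0.9]],
])

```text
time: 11.6
eef_pos: [0.4933, -0.2793, 0.0295]
orientation: [[-0.028, 1.0, 0.001], [1.0, 0.028, -0.001], [-0.001, 0.001, -1.0]]
force: [0.1, 0.3, -0.9]
width: 0.0193
```

```bash
python3 - <<'E'
from h import *
for i in range(1):
    s=robot.read_state(); print(s['time'],s['eef_pos'],s['force'],s['tau'].round(2))
shot('side','d7'); shot('scene','s7'); c=load('d7')
a=cv2.resize(c['im'][150:340,220:360],None,fx=3,fy=3,interpolation=cv2.INTER_CUBIC); c=load('s7')
b=cv2.resize(c['im'][190:380,260:420],None,fx=3,fy=3,interpolation=cv2.INTER_CUBIC)
print(a.shape,b.shape)
cv2.imwrite('pics/b7.png',cv2.resize(np.hstack([a[:570],b[:570]]),(800,507)))
E
```

```text
11.6 [ 0.49331475 -0.27926082  0.02946027] [ 0.14140174  0.3209778  -0.86407794] [  0.05 -36.89 -27.45   0.08   0.11  -0.  ]
(570, 420, 3) (570, 480, 3)
```

View pics/b7.png

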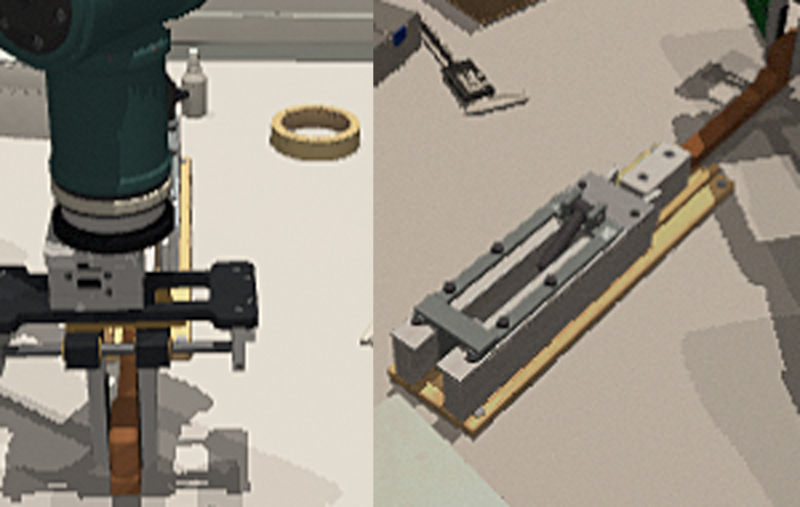

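```bash
cat >> h.py <<'E'
O=np.array([.485,-.003]); fd=np.array([np.cos(np.deg2rad(91.6)),np.sin(np.deg2rad(91.6))])
def jig(P):
    P=np.asarray(P).reshape(-1,3); d=P[:,:2]-O; return np.c_[d@fd,d@np.array([-fd[1],fd[0]]),P[:,2]-.012]
E
python3 - <<'E'
from h import *
c=load('s7'); cv2.imwrite('pics/s7z.png',cv2.resize(c['im'][235:345,265:375],None,fx=5.4,fy=5.4,interpolation=cv2.INTER_CUBIC))
print(jig(atd(c,[[325,289],[326,285],[332,275],[340,266]])).round(4), jig(atz(c,[[324.5,289.4]],.041)))
print('TCP jig',jig(robot.read_state()['eef_pos']).round(4))
# tall points of stop head
v,u=np.mgrid[240:345,265:375]; P=jig(atd(c,np.c_[u.ravel(),v.ravel()])); k=(P[:,2]>.0505)&(P[:,2]<.08)&(abs(P[:,1])<.05)&(P[:,0]>0)
print(k.sum()); h=np.histogram(P[k,0],np.arange(0,.24,.01)); print(h[0])
E
```

```text
[[ 0.106   0.0045  0.0404]
 [ 0.1     0.0023  0.0464]
 [ 0.077  -0.0002  0.0573]
 [ 0.0574  0.0055  0.0728]] [[ 0.09882944 -0.00251351  0.029     ]]
TCP jig [[-0.2766 -0.0007  0.0179]]
1486
[  7  11  20   8  33 106 131  75  71  52  57  55  44  70  57  52  51  56
  67  55 140 171  30]
```

View pics/s7z.png

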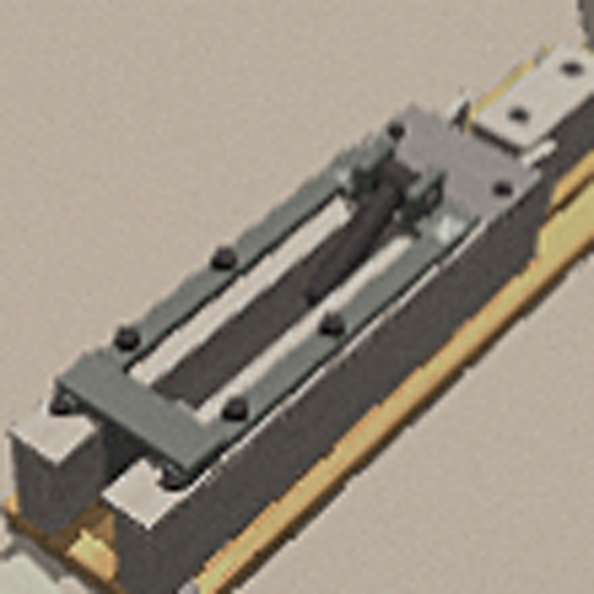

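Emit:
apply_moves([
  [[2,0,1,0,0,0,0.9],[2,0,1,0,0,0,0.9],[2,0,0,0,0,0,0.9],[2,0,0,0,0,0,0.9],[2,0,0,0,0,0,0.9],[2,0,0,0,0,0,0.9],[2,0,0,0,0,0,0.9],[2,0,0,0,0,0,0.9],[2,0,0,0,0,0,0.9],[2,0,0,0,0,0,0.9],[2,0,0,0,0,0,0.9],[2,0,0,0,0,0,0.9],[2,0,0,0,0,0,0.9],[2,0,0,0,0,0,0.9]],
])

```text
time: 13.1
eef_pos: [0.4917, -0.2508, 0.0266]
orientation: [[-0.028, 1.0, -0.0], [1.0, 0.028, -0.0], [-0.0, -0.0, -1.0]]
force: [-0.1, -1.2, -1.2]
width: 0.0196
```

```bash
python3 - <<'E'
from h import *
s=robot.read_state(); print(s['time'],jig(s['eef_pos']).round(4),s['force'],s['width'])
shot('scene','s8'); c=load('s8'); cv2.imwrite('pics/s8z.png',cv2.resize(c['im'][190:345,265:420],None,fx=3.8,fy=3.8,interpolation=cv2.INTER_CUBIC))
E
```

```text
13.1 [[-2.479e-01  2.000e-04  1.460e-02]] [-0.13429491 -1.21635938 -1.18125064] 0.019642393467529728
```

View pics/s8z.png

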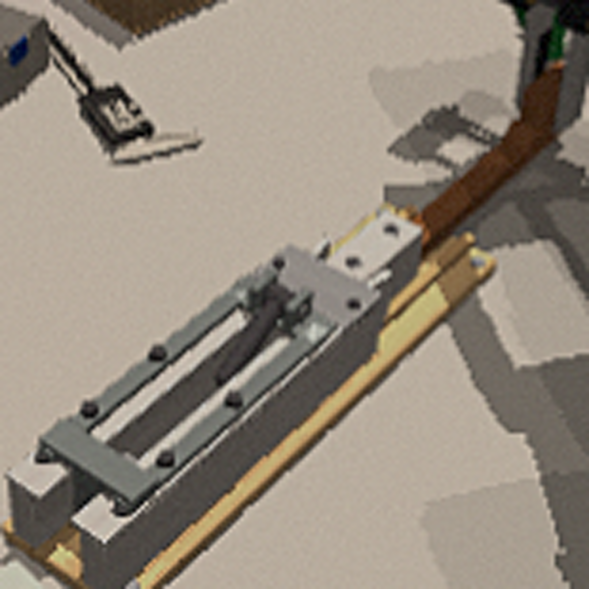

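Emit:
apply_moves([
  [[2.5,0,0,0,0,0,0.9],[2.5,0,0,0,0,0,0.9],[2.5,0,0,0,0,0,0.9],[2.5,0,0,0,0,0,0.9],[2.5,0,0,0,0,0,0.9],[2.5,0,0,0,0,0,0.9],[2.5,0,0,0,0,0,0.9],[2.5,0,0,0,0,0,0.9],[2.5,0,0,0,0,0,0.9],[2.5,0,0,0,0,0,0.9],[2.5,0,0,0,0,0,0.9],[2.5,0,0,0,0,0,0.9],[2.5,0,0,0,0,0,0.9],[2.5,0,0,0,0,0,0.9],[2.5,0,0,0,0,0,0.9],[2.5,0,0,0,0,0,0.9],[2.5,0,0,0,0,0,0.9],[2.5,0,0,0,0,0,0.9]],
])

```text
time: 14.95
eef_pos: [0.4905, -0.2058, 0.0266]
orientation: [[-0.028, 1.0, -0.0], [1.0, 0.028, -0.0], [-0.0, -0.0, -1.0]]
force: [-0.1, -1.5, -0.6]
width: 0.0199
```

Emit:
apply_moves([
  [[2.5,0,0,0,0,0,0.9],[2.5,0,0,0,0,0,0.9],[2.5,0,0,0,0,0,0.9],[2.5,0,0,0,0,0,0.9],[2.5,0,0,0,0,0,0.9],[2.5,0,0,0,0,0,0.9],[2.5,0,0,0,0,0,0.9],[2.5,0,0,0,0,0,0.9],[2.5,0,0,0,0,0,0.9],[2.5,0,0,0,0,0,0.9]],
])

```text
time: 15.95
eef_pos: [0.4898, -0.1808, 0.0266]
orientation: [[-0.028, 1.0, 0.0], [1.0, 0.028, -0.0], [-0.0, 0.0, -1.0]]
force: [-0.7, -0.4, -0.8]
width: 0.0198
```

```bash
python3 - <<'E'
from h import *
s=robot.read_state(); print(s['time'],jig(s['eef_pos']).round(4),s['force'],s['width'])
shot('scene','s9'); c=load('s9'); cv2.imwrite('pics/s9z.png',cv2.resize(c['im'][190:345,265:420],None,fx=3.8,fy=3.8,interpolation=cv2.INTER_CUBIC))
E
```

```text
15.95 [[-0.1778  0.0002  0.0146]] [-0.68238569 -0.37285119 -0.8207675 ] 0.01980302304688894
```

View pics/s9z.png

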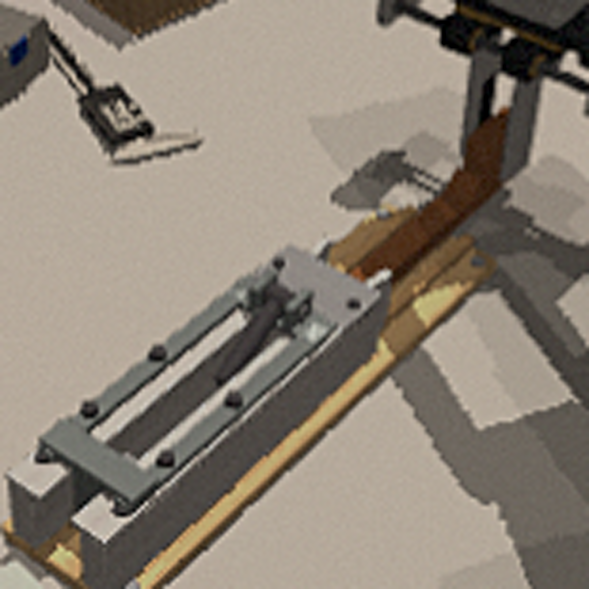

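Emit:
apply_moves([
  [[2,0,0,0,0,0,0.9],[2,0,0,0,0,0,0.9],[2,0,0,0,0,0,0.9],[2,0,0,0,0,0,0.9],[2,0,0,0,0,0,0.9]],
])

```text
time: 16.5
eef_pos: [0.4895, -0.1708, 0.0266]
orientation: [[-0.028, 1.0, 0.0], [1.0, 0.028, -0.0], [-0.0, -0.0, -1.0]]
force: [0.7, -1.7, -0.8]
width: 0.0199
```

Emit:
apply_moves([
  [[2,0,0,0,0,0,0.9],[2,0,0,0,0,0,0.9],[2,0,0,0,0,0,0.9],[2,0,0,0,0,0,0.9],[2,0,0,0,0,0,0.9]],
])

```text
time: 17.0
eef_pos: [0.4894, -0.1614, 0.0268]
orientation: [[-0.028, 1.0, 0.0], [1.0, 0.028, -0.001], [-0.001, 0.0, -1.0]]
force: [0.4, -3.7, -0.5]
width: 0.0199
```

Emit:
apply_moves([
  [[2,0,0,0,0,0,0.9],[2,0,0,0,0,0,0.9],[2,0,0,0,0,0,0.9],[2,0,0,0,0,0,0.9],[2,0,0,0,0,0,0.9]],
])

```text
time: 17.5
eef_pos: [0.489, -0.1508, 0.0266]
orientation: [[-0.028, 1.0, 0.0], [1.0, 0.028, -0.0], [-0.0, 0.0, -1.0]]
force: [-0.4, -3.2, -1.1]
width: 0.0197
```

Emit:
apply_moves([
  [[2,0,0,0,0,0,0.9],[2,0,0,0,0,0,0.9],[2,0,0,0,0,0,0.9],[2,0,0,0,0,0,0.9],[2,0,0,0,0,0,0.9],[2,0,0,0,0,0,0.9],[2,0,0,0,0,0,0.9]],
])

```text
time: 18.2
eef_pos: [0.4885, -0.1367, 0.0265]
orientation: [[-0.028, 1.0, -0.0], [1.0, 0.028, 0.0], [0.0, -0.0, -1.0]]
force: [0.1, -2.0, -0.6]
width: 0.02
```

Emit:
apply_moves([
  [[2,0,0,0,0,0,0.9],[2,0,0,0,0,0,0.9],[2,0,0,0,0,0,0.9],[2,0,0,0,0,0,0.9],[2,0,0,0,0,0,0.9],[2,0,0,0,0,0,0.9],[2,0,0,0,0,0,0.9]],
])

```text
time: 18.9
eef_pos: [0.4881, -0.1228, 0.0266]
orientation: [[-0.028, 1.0, -0.0], [1.0, 0.028, -0.0], [-0.0, -0.0, -1.0]]
force: [0.5, -3.1, -0.6]
width: 0.0198
```

```bash
python3 - <<'E'
from h import *
s=robot.read_state(); print(s['time'],jig(s['eef_pos']).round(4),s['force'],s['width'])
shot('scene','s10'); c=load('s10'); cv2.imwrite('pics/s10z.png',cv2.resize(c['im'][190:345,265:420],None,fx=3.8,fy=3.8,interpolation=cv2.INTER_CUBIC))
E
```

```text
18.9 [[-0.1199  0.0002  0.0146]] [ 0.48455624 -3.05028986 -0.58058777] 0.019771021744229657
```

View pics/s10z.png

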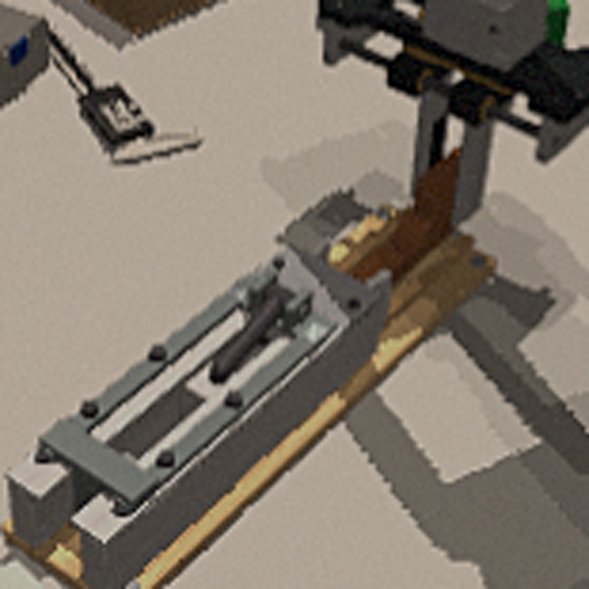

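Emit:
apply_moves([
  [[2,0,0,0,0,0,0.9],[2,0,0,0,0,0,0.9],[2,0,0,0,0,0,0.9],[2,0,0,0,0,0,0.9],[2,0,0,0,0,0,0.9],[2,0,0,0,0,0,0.9],[2,0,0,0,0,0,0.9],[2,0,0,0,0,0,0.9],[2,0,0,0,0,0,0.9],[2,0,0,0,0,0,0.9]],
])

```text
time: 19.95
eef_pos: [0.4876, -0.1028, 0.0266]
orientation: [[-0.028, 1.0, 0.0], [1.0, 0.028, -0.0], [-0.0, 0.0, -1.0]]
force: [0.4, -3.3, -0.5]
width: 0.0195
```

Emit:
apply_moves([
  [[1.5,0,0,0,0,0,0.9],[1.5,0,0,0,0,0,0.9],[1.5,0,0,0,0,0,0.9],[1.5,0,0,0,0,0,0.9]],
])

```text
time: 20.35
eef_pos: [0.4874, -0.0969, 0.0266]
orientation: [[-0.028, 1.0, -0.0], [1.0, 0.028, -0.0], [-0.0, -0.0, -1.0]]
force: [0.8, -2.6, -0.1]
width: 0.0196
```

Emit:
apply_moves([
  [[1,0,0,0,0,0,0.9],[1,0,0,0,0,0,0.9],[1,0,0,0,0,0,0.9],[1,0,0,0,0,0,0.9]],
])

```text
time: 20.75
eef_pos: [0.4873, -0.093, 0.0266]
orientation: [[-0.028, 1.0, 0.0], [1.0, 0.028, -0.0], [-0.0, 0.0, -1.0]]
force: [-1.2, -2.0, -0.6]
width: 0.0197
```

Emit:
apply_moves([
  [[1,0,0,0,0,0,0.9],[1,0,0,0,0,0,0.9],[1,0,0,0,0,0,0.9]],
])

```text
time: 21.05
eef_pos: [0.4872, -0.0899, 0.0266]
orientation: [[-0.028, 1.0, -0.0], [1.0, 0.028, -0.0], [-0.0, -0.0, -1.0]]
force: [0.4, -2.6, 0.1]
width: 0.0195
```

Emit:
apply_moves([
  [[1,0,0,0,0,0,0.9],[1,0,0,0,0,0,0.9],[1,0,0,0,0,0,0.9]],
])

```text
time: 21.35
eef_pos: [0.4872, -0.0869, 0.0266]
orientation: [[-0.028, 1.0, 0.0], [1.0, 0.028, -0.0], [-0.0, 0.0, -1.0]]
force: [0.9, -3.8, 0.7]
width: 0.0195
```

Emit:
apply_moves([
  [[1,0,0,0,0,0,0.9],[1,0,0,0,0,0,0.9],[1,0,0,0,0,0,0.9]],
])

```text
time: 21.65
eef_pos: [0.4871, -0.0839, 0.0266]
orientation: [[-0.028, 1.0, 0.0], [1.0, 0.028, -0.0], [-0.0, -0.0, -1.0]]
force: [-0.1, -3.4, -0.3]
width: 0.0196
```

```bash
python3 - <<'E'
from h import *
s=robot.read_state(); print(s['time'],jig(s['eef_pos']).round(4),s['force'],s['width'])
shot('scene','s11'); c=load('s11'); cv2.imwrite('pics/s11z.png',cv2.resize(c['im'][190:345,265:420],None,fx=3.8,fy=3.8,interpolation=cv2.INTER_CUBIC))
E
```

```text
21.65 [[-0.0809  0.0002  0.0146]] [-0.1154936  -3.43925492 -0.29617839] 0.019558706697259797
```

View pics/s11z.png

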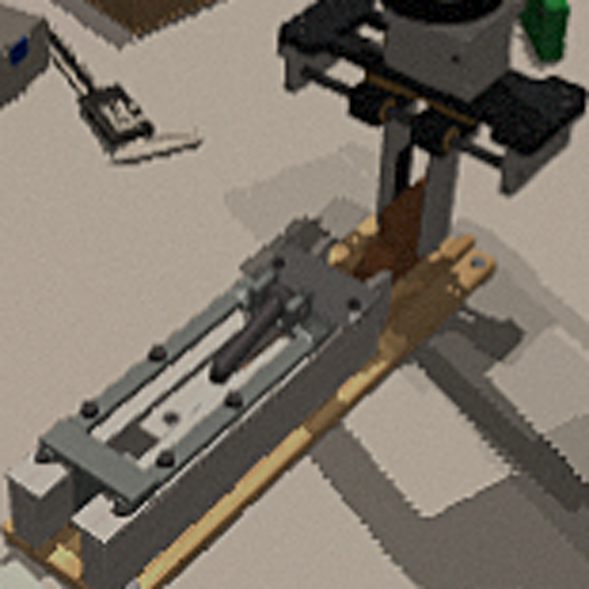

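Emit:
apply_moves([
  [[1,0,0,0,0,0,0.9],[1,0,0,0,0,0,0.9],[1,0,0,0,0,0,0.9]],
])

```text
time: 22.0
eef_pos: [0.487, -0.081, 0.0266]
orientation: [[-0.028, 1.0, -0.0], [1.0, 0.028, -0.0], [-0.0, -0.0, -1.0]]
force: [0.8, -3.3, 0.1]
width: 0.0196
```

Emit:
apply_moves([
  [[1,0,0,0,0,0,0.9],[1,0,0,0,0,0,0.9]],
])

```text
time: 22.2
eef_pos: [0.4869, -0.0789, 0.0266]
orientation: [[-0.028, 1.0, 0.0], [1.0, 0.028, -0.0], [-0.0, 0.0, -1.0]]
force: [0.2, -3.4, -0.1]
width: 0.0196
```

Emit:
apply_moves([
  [[1,0,0,0,0,0,0.9],[1,0,0,0,0,0,0.9]],
])

```text
time: 22.4
eef_pos: [0.4869, -0.0769, 0.0266]
orientation: [[-0.028, 1.0, 0.0], [1.0, 0.028, -0.0], [-0.0, 0.0, -1.0]]
force: [0.7, -2.6, -0.2]
width: 0.0194
```

```bash
cat > look.py <<'E'
import sys
from h import *
n=sys.argv[1]
s=robot.read_state(); print(s['time'],jig(s['eef_pos']).round(4),s['force'].round(2),s['width'])
shot('scene',n); c=load(n); cv2.imwrite(f'pics/{n}z.png',cv2.resize(c['im'][235:345,265:375],None,fx=5,fy=5,interpolation=cv2.INTER_CUBIC))
E
python3 look.py s12
```

```text
22.4 [[-0.074   0.0002  0.0146]] [ 0.72 -2.61 -0.16] 0.01942666091070148
```

View pics/s12z.png

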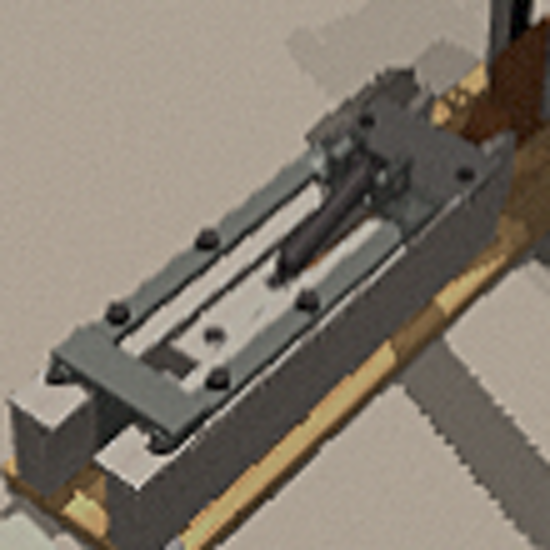

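Emit:
apply_moves([
  [[1,0,0,0,0,0,0.9],[1,0,0,0,0,0,0.9]],
])

```text
time: 22.65
eef_pos: [0.4868, -0.075, 0.0266]
orientation: [[-0.028, 1.0, 0.0], [1.0, 0.028, -0.0], [-0.0, 0.0, -1.0]]
force: [0.1, -3.3, -0.3]
width: 0.0201
```

Emit:
apply_moves([
  [[1,0,0,0,0,0,0.9],[1,0,0,0,0,0,0.9]],
])

```text
time: 22.85
eef_pos: [0.487, -0.0738, 0.0268]
orientation: [[-0.028, 1.0, 0.0], [1.0, 0.028, -0.002], [-0.002, 0.0, -1.0]]
force: [-0.0, -6.5, 0.2]
width: 0.0197
```

Emit:
apply_moves([
  [[1,0,0,0,0,0,0.9],[1,0,0,0,0,0,0.9]],
])

```text
time: 23.05
eef_pos: [0.487, -0.0725, 0.0271]
orientation: [[-0.028, 1.0, 0.001], [1.0, 0.028, -0.003], [-0.003, 0.001, -1.0]]
force: [0.4, -7.6, 1.2]
width: 0.0196
```

```bash
python3 look.py s13
```

```text
23.05 [[-0.0695 -0.0001  0.0151]] [ 0.43 -7.57  1.25] 0.019628336539461347
```

View pics/s13z.png

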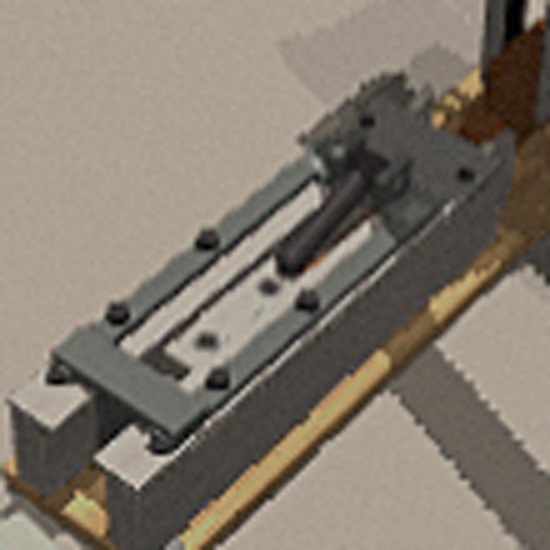

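Emit:
apply_moves([
  [[1,0,0,0,0,0,0.9],[1,0,0,0,0,0,0.9],[1,0,0,0,0,0,0.9]],
])

```text
time: 23.4
eef_pos: [0.487, -0.0698, 0.0272]
orientation: [[-0.028, 1.0, 0.001], [1.0, 0.028, -0.004], [-0.004, 0.001, -1.0]]
force: [-0.1, -7.3, 1.2]
width: 0.0197
```

Emit:
apply_moves([
  [[1,0,0,0,0,0,0.9],[1,0,0,0,0,0,0.9]],
])

```text
time: 23.6
eef_pos: [0.4869, -0.0677, 0.0271]
orientation: [[-0.028, 1.0, 0.001], [1.0, 0.028, -0.004], [-0.004, 0.001, -1.0]]
force: [-0.5, -6.5, 1.5]
width: 0.02
```

```bash
python3 look.py s14
```

```text
23.6 [[-0.0647 -0.0001  0.0151]] [-0.5  -6.55  1.53] 0.01995497765142732
```

View pics/s14z.png

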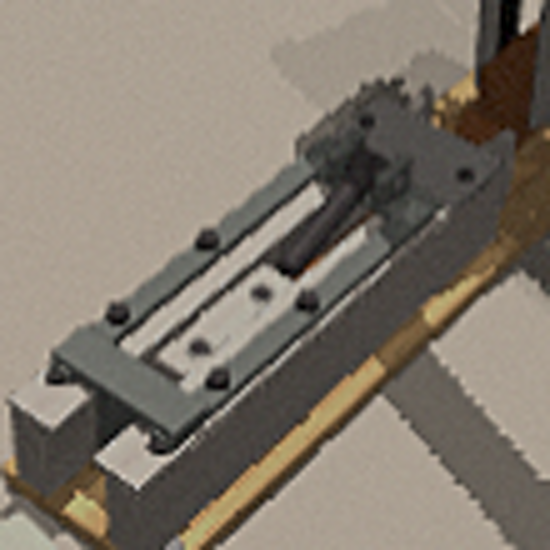

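Emit:
apply_moves([
  [[1,0,0,0,0,0,0.9],[1,0,0,0,0,0,0.9]],
])

```text
time: 23.85
eef_pos: [0.4868, -0.0656, 0.0271]
orientation: [[-0.028, 1.0, 0.001], [1.0, 0.028, -0.003], [-0.003, 0.001, -1.0]]
force: [-0.6, -6.6, 1.0]
width: 0.0198
```

Emit:
apply_moves([
  [[1,0,0,0,0,0,0.9],[0.5,0,0,0,0,0,0.9]],
])

```text
time: 24.05
eef_pos: [0.4869, -0.0643, 0.0271]
orientation: [[-0.028, 1.0, 0.001], [1.0, 0.028, -0.004], [-0.004, 0.001, -1.0]]
force: [0.0, -8.1, 1.7]
width: 0.0198
```

```bash
python3 look.py s15
```

```text
24.05 [[-0.0613 -0.0002  0.0151]] [ 0.03 -8.08  1.7 ] 0.019816151344551117
```

View pics/s15z.png

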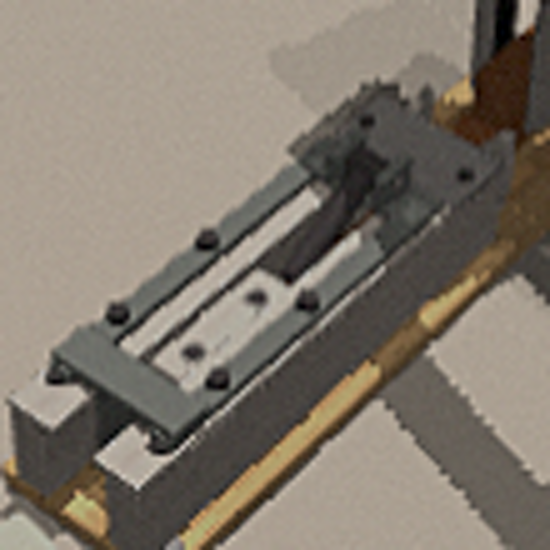

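Emit:
apply_moves([
  [[1,0,0,0,0,0,0.9],[1,0,0,0,0,0,0.9],[0,0,0,0,0,0,0.9]],
])

```text
time: 24.4
eef_pos: [0.4868, -0.0624, 0.0272]
orientation: [[-0.028, 1.0, 0.001], [1.0, 0.028, -0.004], [-0.004, 0.001, -1.0]]
force: [-0.0, -8.2, 0.9]
width: 0.0197
```

```bash
python3 look.py s16
```

```text
24.4 [[-0.0595 -0.0002  0.0152]] [-0.02 -8.22  0.93] 0.019725218481991866
```

View pics/s16z.png

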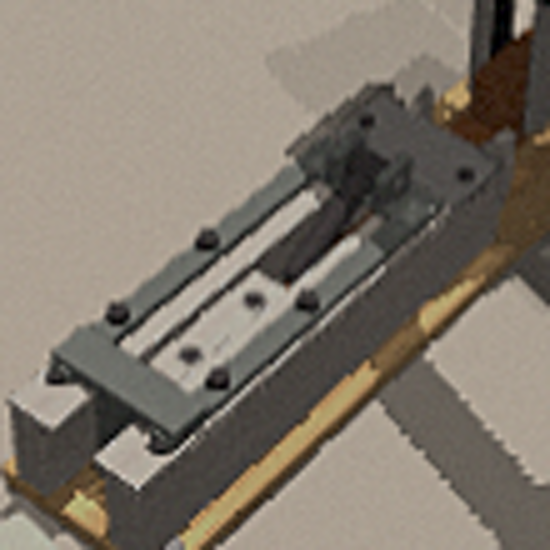

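Emit:
apply_moves([
  [[-2,0,0,0,0,0,0.9],[-3,0,0,0,0,0,0.9],[-5,0,0,0,0,0,0.9],[-5,0,0,0,0,0,0.9],[-5,0,0,0,0,0,0.9],[0,0,0,0,0,0,0.9]],
])

```text
time: 25.05
eef_pos: [0.4868, -0.0805, 0.0263]
orientation: [[-0.027, 1.0, -0.0], [1.0, 0.027, 0.001], [0.001, -0.0, -1.0]]
force: [-0.8, 1.2, -1.0]
width: 0.0199
```

```bash
python3 look.py s17; python3 - <<'E'
from h import *
o=[cv2.resize(load(n)['im'][255:325,280:350],None,fx=5.5,fy=5.5,interpolation=cv2.INTER_CUBIC) for n in ('s7','s17')]
cv2.imwrite('pics/cmp17.png',np.hstack(o))
E
```

```text
25.05 [[-0.0775  0.0004  0.0143]] [-0.77  1.18 -1.01] 0.01986361438380642
```

View pics/cmp17.png

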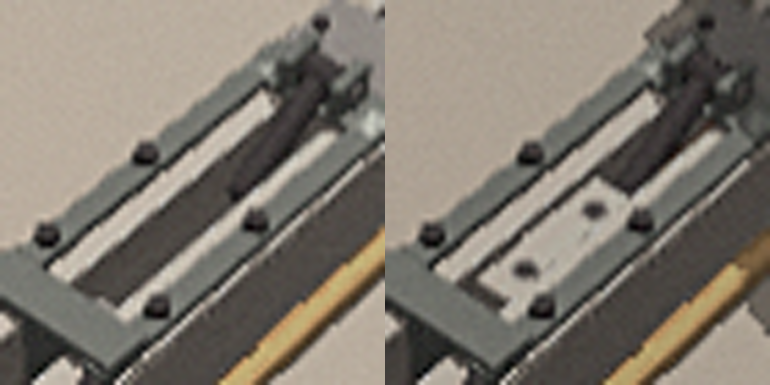

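The latch is down in the same pose as at the start and sits behind the blank, which held while the stick withdrew. Now drawing the stick out.

Emit:
apply_moves([
  [[-6,0,0,0,0,0,0.9],[-10,0,0,0,0,0,0.9],[-12,0,0,0,0,0,0.9],[-12,0,0,0,0,0,0.9],[-12,0,0,0,0,0,0.9],[-12,0,0,0,0,0,0.9],[-12,0,0,0,0,0,0.9],[-12,0,0,0,0,0,0.9],[-12,0,0,0,0,0,0.9],[-12,0,0,0,0,0,0.9],[-12,0,0,0,0,0,0.9],[-12,0,0,0,0,0,0.9],[-12,0,0,0,0,0,0.9],[-12,0,0,0,0,0,0.9],[-8,0,0,0,0,0,0.9],[0,0,-15,0,0,0,0.9],[0,0,-30,0,0,0,0.9],[0,0,-25,0,0,0,0.9],[0,0,0,0,0,0,0.9],[0,0,0,0,0,0,0.9]],
])

```text
time: 27.1
eef_pos: [0.4921, -0.2483, 0.0974]
orientation: [[-0.028, 1.0, 0.002], [1.0, 0.028, -0.001], [-0.001, 0.001, -1.0]]
force: [-0.5, 0.8, -1.0]
width: 0.0198
```

```bash
python3 look.py s18; python3 - <<'E'
from h import *
plan([0.60,-0.15,0.095],90,5)
E
```

```text
27.1 [[-2.454e-01 -2.000e-04  8.540e-02]] [-0.49  0.77 -1.  ] 0.019842742502663723
[18.9, 22.3, 0.2, -0.0, -0.0, 0.006]
[19.1, 22.2, 0.2, -0.0, -0.0, 0.006]
[19.2, 22.1, 0.2, -0.0, -0.0, 0.005]
[19.3, 21.9, 0.2, -0.0, -0.0, 0.006]
[19.5, 21.8, 0.1, -0.001, -0.001, 0.005]
end [ 0.6   -0.15   0.095] 0.0004
```

View pics/s18.png

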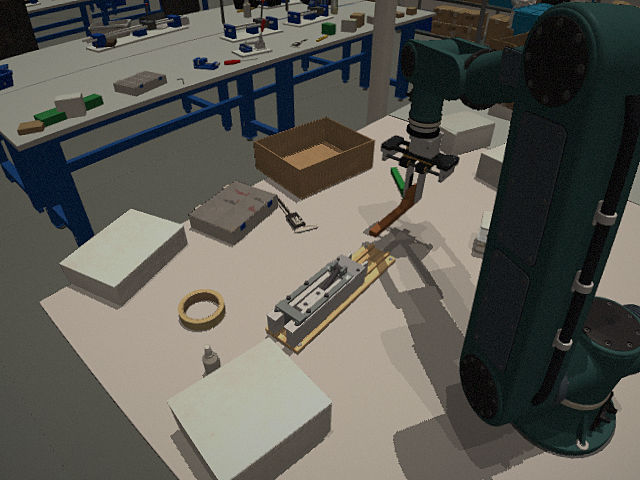

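Emit:
apply_moves([
  [[18.9,22.3,0,0,0,0.006,0.9],[19.1,22.2,0,0,0,0.006,0.9],[19.2,22.1,0,0,0,0.005,0.9],[19.3,21.9,0,0,0,0.006,0.9],[19.5,21.8,0,0,0,0.005,0.9],[0,0,0,0,0,0,0.9],[0,0,20,0,0,0,0.9],[0,0,25,0,0,0,0.9],[0,0,20,0,0,0,0.9],[0,0,10,0,0,0,0.9],[0,0,3,0,0,0,0.9],[0,0,0,0,0,0,0.9],[0,0,0,0,0,0,0.9]],
])

```text
time: 28.45
eef_pos: [0.6011, -0.1511, 0.0198]
orientation: [[0.0, 1.0, 0.002], [1.0, -0.0, -0.001], [-0.001, 0.002, -1.0]]
force: [0.3, 0.6, -0.6]
width: 0.0196
```

Emit:
apply_moves([
  [[0,0,3,0,0,0,0.9],[0,0,2,0,0,0,0.9],[0,0,1,0,0,0,0.9],[0,0,1,0,0,0,0.9],[0,0,0.5,0,0,0,0.9],[0,0,0,0,0,0,0.9],[0,0,0,0,0,0,0.9]],
])

```text
time: 29.15
eef_pos: [0.6006, -0.1507, 0.0118]
orientation: [[-0.0, 1.0, 0.001], [1.0, 0.0, -0.0], [-0.0, 0.001, -1.0]]
force: [-1.1, 1.1, 4.1]
width: 0.0198
```

On the bench (+4 N). Releasing and going straight up.

Emit:
apply_moves([
  [[0,0,-0.5,0,0,0,0.9],[0,0,0,0,0,0,0.55],[0,0,0,0,0,0,0.55],[0,0,0,0,0,0,0.55],[0,0,0,0,0,0,0.55],[0,0,-15,0,0,0,0.55],[0,0,-35,0,0,0,0.55],[0,0,-45,0,0,0,0.55],[0,0,-45,0,0,0,0.55],[-40,0,-40,0,0,0,0.55],[-40,0,-20,0,0,0,0.55],[0,0,0,0,0,0,0.55],[0,0,0,0,0,0,0.55],[0,0,0,0,0,0,0.55]],
])

```text
time: 30.55
eef_pos: [0.6, -0.2249, 0.2061]
orientation: [[-0.001, 1.0, -0.002], [1.0, 0.001, 0.001], [0.001, -0.002, -1.0]]
force: [0.6, 0.7, -1.4]
width: 0.0421
```

```bash
python3 look.py s19; python3 - <<'E'
from h import *
c=load('s19'); c0=load('s0'); im=c['im'].astype(int).reshape(-1,3)
v,u=np.mgrid[0:480,0:640]; px=np.c_[u.ravel(),v.ravel()]; P=atd(c,px)
k=(im[:,2]>im[:,0]*2)&(im[:,2]>60)&(P[:,0]>.56)&(P[:,0]<.65)&(P[:,1]>-.2)&(P[:,1]<.06)&(P[:,2]>.005)&(P[:,2]<.08)
print('stick',k.sum(),np.percentile(P[k],[1,50,99],axis=0).round(4))
b=k&(P[:,2]<.02); print(np.percentile(P[b],[1,50,99],axis=0).round(4))
q=jig(P); m=(abs(q[:,2]-.04)<.003)&(abs(q[:,1])<.010)&(q[:,0]>.10)&(q[:,0]<.2); print('blank top in jig',m.sum(),np.percentile(q[m],[1,50,99],axis=0).round(4))
print('diff tape/glue',np.abs(c['im'][280:385,170:235].astype(int)-c0['im'][280:385,170:235]).mean())
E
```

```text
30.55 [[-0.2251 -0.1087  0.1941]] [ 0.59  0.74 -1.39] 0.04212029898228206
stick 400 [[ 0.5888 -0.1663  0.0128]
 [ 0.5979 -0.0719  0.0166]
 [ 0.6091  0.024   0.0514]]
[[ 0.5888 -0.1108  0.0125]
 [ 0.5987 -0.0407  0.0158]
 [ 0.6092  0.0245  0.0194]]
blank top in jig 198 [[ 0.1015 -0.0099  0.0377]
 [ 0.1459 -0.0018  0.0413]
 [ 0.1796  0.0056  0.043 ]]
diff tape/glue 14.312332112332113
```

View pics/s19.png

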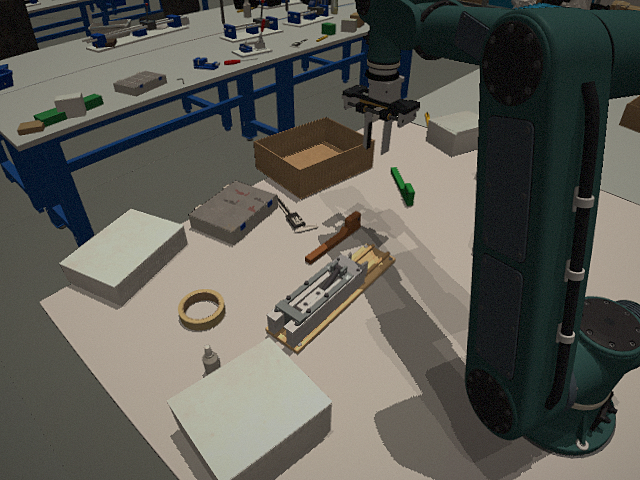

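View pics/s19z.png

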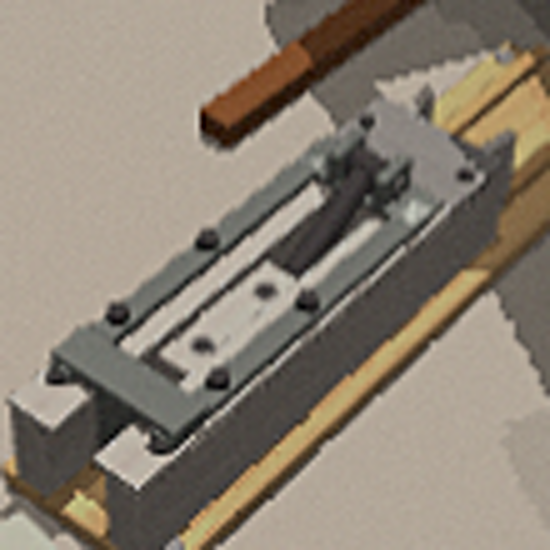

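```bash
python3 -c "
from rig import robot
robot.finish_job(); print(robot.read_state()['time'])"
```

```text
the job is handed in; nothing more can be done
the job is handed in; nothing more can be done
```

I laid the blank in the infeed and pushed it with the gripped stick, in 1–2.5 mm steps, until the latch dropped. I then drew the stick out, laid it flat beside the jig, backed the arm clear and handed the job in at about 30.6 s of the 67 s allowed.

- **Push:** The stop was first felt about 105 mm beyond the guide mouth. The wrist force read at most about 8 N while pushing, well under the 40 N limit, though I only sampled it between moves.
- **Latch and blank:** The last picture shows the latch down in the same pose as at the start, behind the blank. The blank stayed put when the stick was withdrawn. Its screw-hole positions put the stop at about 4–5 mm pushed in, against the 3 mm needed; I estimated that from pictures and did not measure it directly.
- **Stick:** It lies flat on the bench at about x 0.60 m, off the jig. The blade top measured 16 mm up, as it should be for a stick lying flat.
- **Tape roll and glue bottle:** They look unmoved in the pictures, at the same pixel positions as at the start. A pixel-difference check there gave 14 grey levels. I put that down to lighting and image noise and did not look further.

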